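Unload the die box

ROBOT

A 6-joint arm with a two-finger parallel gripper is mounted at the origin on the work surface. World frame = base frame: x ahead of the robot, y to its left, z up, the work surface at z = 0. Lengths are in m, angles in rad, forces in N, time in s.
With the tool pointing down it reaches from about 0.25 to 0.775 m from the base axis. Payload 4 kg.
Tool frame: the origin (TCP) lies at the very end of the fingers, on their centre line; the grasp point (between the pads) lies hold_point_z behind it (hold_point_z is the distance from the TCP to the grasp point, in m); z points along the fingers, y is the direction in which the jaws open and shut (so a half turn about z gives the same grasp; the last joint's range is limited). The gripper opens to 94 mm and grips with 3 to 60 N. Pads are 16 mm wide; open, the fingers measure 119 mm over their backs; the gripper's body (75 mm by 177 mm) begins 78 mm behind the grasp point.
Start: joints at [1.197, 0.087, 1.371, -0, 1.684, -0.103], TCP at [0.147, 0.53, 0.206] pointing down, gripper open.
Joint ranges: [-3.1, 3.1], [-0.76, 2.03], [0.27, 2.55], [-1.08, 4.22], [0.17, 2.65], [-2.57, 2.57]. Speed limits (rad/s): [2.79, 2.79, 3.14, 3.14, 3.14, 3.14].

INTERFACE

Orientations are given as [roll, pitch, yaw] about the fixed x, y, z axes, in that order (R = Rz(yaw) Ry(pitch) Rx(roll)).
In Python, from bench import * gives the robot as it stands.
- The arm moves only by the tool step_arm, never from a script. Its argument "increments" is text: rows parted by semicolons, each of 6 numbers parted by spaces: the shift along the tool's x, y, z in cm, then the turn, a rotation vector about the tool's x, y, z in rad. A call has 1 to 5 rows; each row shifts and turns the commanded pose from where the row before left it, along the tool's axes as they then stand; what a row does not reach is not made up. A row lasts 1/10 s, in which the tool goes at most 50 mm and 8.59 degrees, less where a joint would pass 70% of its speed; a pose out of reach is approached as far as the arm can. A call is refused whole if a number of a shift passes 5 or a number of a turn 0.15, either way. A call with a gripper value outside its range is refused whole. "claw" is the gripper's target within -1 to 1 (shut at 1, half-way at 0, fully open at -1), set as the call begins (left out, the last holds). The fingers move at their own pace and stop on an object; the grip force is fixed at half the most. Time passes only in rows, so rows that do not move let the fingers close. It gives the time, the measured TCP pose, the force and the opening at its end, in the units of the state.
- get_obs(): the state, without advancing time (a new reading comes with each control period).
- snapshot(name): name is "side" or "top" or "wrist"; returns the picture (384x512x3 uint8, red, green, blue); there is no depth.
- calibration(name): a dict with "camera_matrix" (3x3 intrinsics, pixels), "eye" and "orientation" of the camera in the world; the wrist camera has in their place "tool_from_camera" (4x4, takes a point from camera to tool coordinates, whose origin is the TCP and whose axes are the flange's). Camera axes: x right, y up, looking along -z (the intrinsics and any distortion apply to the point x, -y, -z); pixel columns grow to the right and rows downward; lengths in m; the calibration is good to about 2 mm. A picture is of the moment at which its call begins: read the wrist's pose just before it. calibration takes no time and is no camera call.
- close_job(): hands the job in, once; it reports no verdict.
The state is a dict: "time": time; "joint_positions": joint angles; "qvel": joint speeds; "joint_torque": joint torques, N m; "tool_pos": TCP position; "ee_rot": TCP orientation; "wrist_force": force on the tool from outside, world axes, zero at the start; "wrist_torque": the same for the moment, N m; "width": finger opening in m.
Only numpy, scipy, OpenCV 4.12 (cv2) and the standard library are available. Lean on these libraries where they do the work, as an engineer would, in place of code of your own. Each camera call takes 0.05 s, during which the arm holds its last target. There are 200 camera calls.

TASK

Pull the stiff gate of the die box open until its leading edge lines up with the yellow marker, and not past it, and leave it there while you lift every casting out of its cavity and lay it flat in the blue tray, lug upwards, side by side. When all of them lie in the tray, push the gate fully shut, and leave the other things on the bench where they are.

Things in the scene. Friction and masses are not known exactly. Their poses are not given: they have to be found in the camera images.
- die_box: fixed blue die box, 222 mm wide in x. Origin at table level, midway between four die cavities (74 x 74 mm, 10 mm deep, floor at z = 12 mm, centres at x = +-42, y = +-42 mm). Rails 12 mm thick at x = +-104 mm, top at z = 72 mm, run from y = 110 to -336 mm; a 72 mm high wall closes the y = +103 mm end. The gate lies between the rails over the cavities and draws out towards -y
- gate (a joint): travel of the gate in m: 0 = fully shut against its stop, over all cavities; grows as it is drawn towards die_box -y, up to 0.24. Stiff: about 9 N of sliding friction; stays where it is left. The gate is an aluminium plate 184 (x) x 190 (y) x 5 mm, its top at z = 67 mm; shut it covers die_box y = -95 to +95 mm
- gate_handle (a point): centre of the top of the gate's red handle, an upright plate 70 mm long along die_box x, 14 mm thick along die_box y, standing 40 mm above the gate's plate (top at z = 107 mm). It moves with the gate; 17 mm behind the gate's leading edge
- gate_edge (a point): point on the gate's leading (-y) edge beside the rail, on the top of the plate, at die_box x = -92 mm; a red line 50 x 6 mm is drawn along the edge there
- marker: fixed yellow marker clip, 40 (x) x 10 (y) x 18 mm, on top of the die box's rail on the robot's side, set for this job 191 to 225 mm along from the shut gate's leading edge. Origin: on the rail's top, midway along its 10 mm thickness; it overhangs the rail towards the robot; axes as die_box. The gate is at the marker when gate_edge has the same die_box y as this origin
- casting0: raw aluminium casting, one of up to four alike (None from the start if absent), 0.2 kg: square flange 68 x 68 x 10 mm with a central upright lug 12 mm thick along its x, 40 mm long along its y and 34 mm tall (44 mm in all). Origin: centre of the underside; z up along the lug. It starts in a cavity of the die box, lug up, its axes along the die box's
- casting1: raw aluminium casting, one of up to four alike (None from the start if absent), 0.2 kg: square flange 68 x 68 x 10 mm with a central upright lug 12 mm thick along its x, 40 mm long along its y and 34 mm tall (44 mm in all). Origin: centre of the underside; z up along the lug. It starts in a cavity of the die box, lug up, its axes along the die box's
- casting2: raw aluminium casting, one of up to four alike (None from the start if absent), 0.2 kg: square flange 68 x 68 x 10 mm with a central upright lug 12 mm thick along its x, 40 mm long along its y and 34 mm tall (44 mm in all). Origin: centre of the underside; z up along the lug. It starts in a cavity of the die box, lug up, its axes along the die box's
- casting3: raw aluminium casting, one of up to four alike (None from the start if absent), 0.2 kg: square flange 68 x 68 x 10 mm with a central upright lug 12 mm thick along its x, 40 mm long along its y and 34 mm tall (44 mm in all). Origin: centre of the underside; z up along the lug. It starts in a cavity of the die box, lug up, its axes along the die box's
- tray: loose open blue tray, 210 x 210 mm, 26 mm high, walls and floor 4 mm thick, about 0.7 kg. Origin: centre of its underside; z up
- hex_key: dark L-shaped hex key, 120 x 34 mm, 8 mm thick, lying at the back. Bystander. Origin: centre of its underside, near the middle
- gearbox: aluminium gearbox housing, 80 x 90 x 90 mm with a round flange towards the robot and a shaft stub on top (120 mm high in all), behind the die box. Bystander. Origin: centre of its underside
- oil_bottle: green oil bottle with yellow cap, 56 mm across, 140 mm tall, at the back. Bystander. Origin: centre of its underside
- screw_cup: steel cup, 70 mm across, 60 mm tall, at the back. Bystander. Origin: centre of its underside
- screwdriver: orange-handled screwdriver lying in front of the die box. Bystander. Origin: centre of its underside, near the middle
- bearing: steel bearing ring lying flat, 70 mm across, 18 mm thick, to the left of the die box. Bystander. Origin: centre of its underside
- flange_plate: finished aluminium flange plate, 90 x 90 x 8 mm with two short ears, outside the tray to its right. Bystander, not one of the castings to be unloaded. Origin: centre of its underside

How it is judged:
On the way, in this order (a step that is already met when the one before it is completed fails the run):
1. the gate stands open with its leading edge at the yellow marker (within 7 mm) (y of gate_edge in the frame of marker between -0.007 and 0.007 m and velocity of joint gate between -0.01 and 0.01 m/s), for 0.4 s.
2. every casting lies flat in the tray, lug upwards, with the gate still at the marker (within 10 mm) (z of casting0 in the frame of tray between -0.004 and 0.012 m and angle between each of casting0, casting1, casting2, casting3's own z axis and vertical below 0.12 rad and linear speed of each of casting0, casting1, casting2, casting3 below 0.03 m/s and x of casting0 in the frame of tray between -0.085 and 0.085 m and y of casting0 in the frame of tray between -0.085 and 0.085 m and z of casting1 in the frame of tray between -0.004 and 0.012 m and x of casting1 in the frame of tray between -0.085 and 0.085 m and y of casting1 in the frame of tray between -0.085 and 0.085 m and z of casting2 in the frame of tray between -0.004 and 0.012 m and x of casting2 in the frame of tray between -0.085 and 0.085 m and y of casting2 in the frame of tray between -0.085 and 0.085 m and z of casting3 in the frame of tray between -0.004 and 0.012 m and x of casting3 in the frame of tray between -0.085 and 0.085 m and y of casting3 in the frame of tray between -0.085 and 0.085 m and y of gate_edge in the frame of marker between -0.01 and 0.01 m), for 0.3 s.
At the end, for the whole second after the job is handed in: every casting lies at rest flat on the tray's floor (tilt under 0.12 rad, underside within 12 mm of the tray's underside), lug upwards, and the gate is shut to within 6 mm (z of casting0 in the frame of tray between -0.004 and 0.012 m and angle between each of casting0, casting1, casting2, casting3's own z axis and vertical below 0.12 rad and linear speed of each of casting0, casting1, casting2, casting3 below 0.03 m/s and x of casting0 in the frame of tray between -0.085 and 0.085 m and y of casting0 in the frame of tray between -0.085 and 0.085 m and z of casting1 in the frame of tray between -0.004 and 0.012 m and x of casting1 in the frame of tray between -0.085 and 0.085 m and y of casting1 in the frame of tray between -0.085 and 0.085 m and z of casting2 in the frame of tray between -0.004 and 0.012 m and x of casting2 in the frame of tray between -0.085 and 0.085 m and y of casting2 in the frame of tray between -0.085 and 0.085 m and z of casting3 in the frame of tray between -0.004 and 0.012 m and x of casting3 in the frame of tray between -0.085 and 0.085 m and y of casting3 in the frame of tray between -0.085 and 0.085 m and value of joint gate below 0.006 m); the robot touches nothing.
It fails at once if the gate is pulled more than 15 mm past the marker (y of gate_edge in the frame of marker below -0.015 m).
It fails at once if one of the other things on the bench is moved more than 30 mm (distance of any of hex_key, gearbox, oil_bottle, screw_cup, screwdriver, bearing, flange_plate from where it was at the start of the episode above 0.03 m).
Of casting0, casting1, casting2, casting3 only 3 to 4 are there at a start; the rules pass over those that are not, and their reading is None.
At some moment in a run one of tray may be knocked a few centimetres aside while the robot is not near it.
Once in a run the grip may slacken for a moment while it holds something.
It also fails if it takes over 200 s, if anything falls off the work surface, if the arm or the gripper's body presses on something with over 40 N, if the wrist force passes 120 N, or if a joint passes its speed limit or range.

## Working session

There is one attempt and no reset: what is moved stays moved. The work goes in short steps, Python scripts to look and compute and a tool call to move; the robot and the scene stay as the last step left them, time stands still between calls to the robot, and variables do not carry over. Pictures are saved under pics/ and viewed, about 12 in all and at most 16, crops included, and the job is handed in when it is done.

Besides the shell and the picture viewer there is one more tool, called after "Emit:" in YAML: its name, and indented under it one key for each argument. step_arm: Moves the arm, as the interface text tells. Its arguments: {"type":"object","properties":{"increments":{"type":"string"},"claw":{"type":"number"}},"required":["increments"]}

```bash
ls; mkdir -p pics
cat > h.py <<'E'
from bench import *
import numpy as np, cv2
from scipy.spatial.transform import Rotation as R
def save(n,f,img=None):
    im=snapshot(n) if img is None else img
    cv2.imwrite('pics/'+f,cv2.cvtColor(im,cv2.COLOR_RGB2BGR)); return im
E
python3 - <<'E'
from h import *
print(get_obs())
for n in ['side','top','wrist']: print(n,calibration(n))
a=save('top','top0.png'); b=save('side','side0.png');
E
```

```text
pics
{'time': 0.0, 'joint_positions': array([ 1.19689349e+00,  8.79506652e-02,  1.37222192e+00, -9.59324648e-06,
        1.68357976e+00, -1.03097080e-01]), 'qvel': array([ 0.00036018, -0.00015197, -0.00044672,  0.0001185 ,  0.00113734,
       -0.00109778]), 'joint_torque': array([-4.56244015e-04, -3.40171802e+01, -3.02431548e+01,  7.15983007e-02,
        3.27692041e-02, -1.89329717e-04]), 'tool_pos': array([0.14693953, 0.52945445, 0.20432294]), 'ee_rot': array([-3.13944346e+00, -2.12778732e-04,  2.87078560e+00]), 'wrist_force': array([ 0.56998731,  0.35540396, -0.05292585]), 'wrist_torque': array([-0.00637551, -0.06645357,  0.05300913]), 'width': 0.09386878070029303}
side {'camera_matrix': array([[426.72105745,   0.        , 254.30090918],
       [  0.        , 426.72105745, 190.92368675],
       [  0.        ,   0.        ,   1.        ]]), 'eye': array([-0.09386555,  0.87323368,  1.3559243 ]), 'orientation': array([ 0.72429375,  0.0154548 , -2.55352847])}
top {'camera_matrix': array([[367.93418537,   0.        , 252.37723783],
       [  0.        , 367.93418537, 194.02707265],
       [  0.        ,   0.        ,   1.        ]]), 'eye': array([ 0.39908877, -0.06008363,  1.17391236]), 'orientation': array([ 0.16098587,  0.0187767 , -1.59469946])}
wrist {'camera_matrix': array([[310.62791989,   0.        , 250.74100929],
       [  0.        , 310.62791989, 195.03882877],
       [  0.        ,   0.        ,   1.        ]]), 'tool_from_camera': array([[-6.16521118e-04,  9.68235118e-01,  2.50040750e-01,
         7.28974638e-02],
       [ 9.99999790e-01,  6.47223833e-04, -4.05688106e-05,
         3.03699839e-05],
       [-2.01112480e-04,  2.50040672e-01, -9.68235313e-01,
        -1.80264031e-01],
       [ 0.00000000e+00,  0.00000000e+00,  0.00000000e+00,
         1.00000000e+00]])}
```

View pics/top0.png

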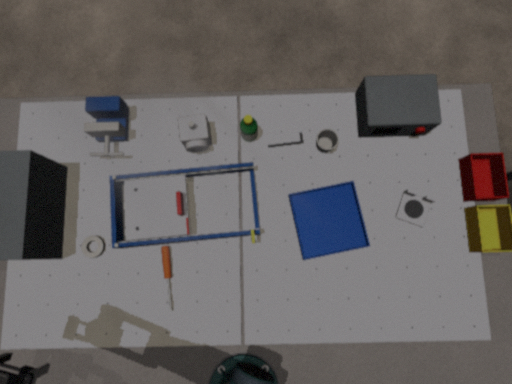

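View pics/side0.png

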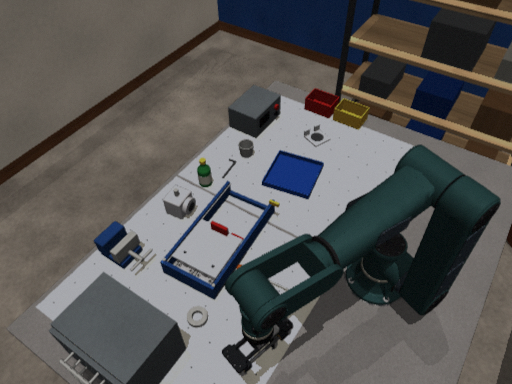

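```bash
python3 -c "
import bench
print([n for n in dir(bench) if n[0]!='_'], getattr(bench,'hold_point_z',None))"
```

```text
['IKError', 'calibration', 'close_job', 'get_obs', 'hold_point_z', 'snapshot'] 0.0188
```

```bash
cat >> h.py <<'E'
def cam(n,obs=None):
    c=calibration(n);K=c['camera_matrix']
    if n=='wrist':
        T=np.eye(4);T[:3,:3]=R.from_euler('xyz',obs['ee_rot']).as_matrix();T[:3,3]=obs['tool_pos']
        T=T@c['tool_from_camera'];return K,T[:3,:3],T[:3,3]
    return K,R.from_euler('xyz',c['orientation']).as_matrix(),c['eye']
def ray(C,uv):
    K,Rm,e=C; uv=np.atleast_2d(uv).astype(float)
    d=np.c_[(uv[:,0]-K[0,2])/K[0,0],-(uv[:,1]-K[1,2])/K[1,1],-np.ones(len(uv))]@Rm.T
    return e,d
def plane(C,uv,z):
    e,d=ray(C,uv); return e+d*((z-e[2])/d[:,2])[:,None]
def tri(C1,u1,C2,u2):
    e1,d1=ray(C1,u1);e2,d2=ray(C2,u2);d1=d1[0];d2=d2[0]
    s=np.linalg.lstsq(np.c_[d1,-d2],e2-e1,rcond=None)[0]
    p,q=e1+d1*s[0],e2+d2*s[1]; return (p+q)/2,np.linalg.norm(p-q)
def proj(C,P):
    K,Rm,e=C; p=(np.atleast_2d(P)-e)@Rm; return np.c_[K[0,2]-K[0,0]*p[:,0]/p[:,2],K[1,2]+K[1,1]*p[:,1]/p[:,2]]
HSV={'red':[((0,130,60),(8,255,255)),((172,130,60),(180,255,255))],'yellow':[((20,120,70),(35,255,255))],'blue':[((105,120,30),(125,255,255))]}
def mask(im,c):
    h=cv2.cvtColor(im,cv2.COLOR_RGB2HSV); m=0
    for a,b in HSV[c]: m=m|cv2.inRange(h,a,b)
    return m
def blobs(im,c,amin=12):
    n,l,s,ce=cv2.connectedComponentsWithStats(mask(im,c)); out=[]
    for i in range(1,n):
        if s[i,4]>=amin:
            ct=max(cv2.findContours((l==i).astype(np.uint8),0,cv2.CHAIN_APPROX_NONE)[0],key=len)
            out.append((s[i,4],ce[i],cv2.minAreaRect(ct),ct))
    return sorted(out,key=lambda t:-t[0])
def tray_pose(n='top',obs=None,im=None,z=0.026):
    im=snapshot(n) if im is None else im; C=cam(n,obs)
    b=[t for t in blobs(im,'blue',800)]
    b=max(b,key=lambda t:t[0]/(t[2][1][0]*t[2][1][1]+1)*(t[0]>1500))
    P=plane(C,b[3][:,0,:],z)[:,:2].astype(np.float32)*1000
    r=cv2.minAreaRect(P); return np.array(r[0])/1000,r[1],r[2]
E
python3 - <<'E'
from h import *
np.set_printoptions(precision=4,suppress=True)
I={n:cv2.cvtColor(cv2.imread(f'pics/{n}0.png'),cv2.COLOR_BGR2RGB) for n in('top','side')}
for n in I:
  for c in HSV:
    for b in blobs(I[n],c): print(n,c,b[0],b[1].round(1),np.round(b[2][0],1),np.round(b[2][1],1),round(b[2][2],1), plane(cam(n),b[1],0.1)[0])
print(tray_pose(im=I['top']))
E
```

```text
top red 1025 [485.5 177.2] [489.4 175.5] [47.5 34.9] 82.9 [ 0.6056 -0.7315  0.1   ]
top red 81 [178.9 202.7] [178.8 202.5] [21.2  3.7] 85.9 [0.5537 0.1739 0.1   ]
top red 41 [420.3 129. ] [420.  128.5] [8. 5.] 0.0 [ 0.7592 -0.5555  0.1   ]
top yellow 1060 [490.1 227.2] [493.5 227.5] [47. 35.] 90.0 [ 0.4588 -0.7263  0.1   ]
top yellow 54 [247.7 119.4] [247.8 119.3] [7.1 7.8] 45.0 [ 0.8056 -0.0353  0.1   ]
top yellow 20 [252.6 235.6] [252.5 236. ] [10.  1.] 90.0 [ 0.4518 -0.0417  0.1   ]
top blue 4344 [328.2 220.1] [328.6 219.9] [65.9 67.4] 77.9 [ 0.4911 -0.2632  0.1   ]
top blue 401 [104.7 103.3] [103. 104.] [14. 32.] 90.0 [0.8716 0.4076 0.1   ]
top blue 214 [113.6 218.5] [114.2 217.4] [53.   5.5] 88.2 [0.5121 0.3667 0.1   ]
top blue 160 [218.6 235.3] [216.5 235.5] [ 2.8 65.4] 84.3 [0.4549 0.0572 0.1   ]
top blue 158 [254.1 198.2] [254.1 198. ] [56.5  2.8] 84.3 [ 0.5613 -0.0489  0.1   ]
top blue 131 [140.3 243.1] [144.  242.9] [ 3.2 50.3] 85.2 [0.4382 0.2855 0.1   ]
top blue 66 [236.3 165.4] [235.5 165.3] [ 2.3 31.1] 84.6 [0.6623 0.0021 0.1   ]
top blue 51 [118.5 119.8] [116.3 118.9] 
[... 1176 characters left out ...]
2.6] 15.3 [ 0.016 -1.796  0.1  ]
side blue 442 [361.3  12.9] [361.8  17. ] [17.1 37.2] 9.5 [ 0.798  -1.6215  0.1   ]
side blue 355 [425.2 129. ] [424.9 128.8] [37.4  9.7] 20.0 [ 0.1025 -0.7626  0.1   ]
side blue 277 [195.5 221.4] [196.5 220.1] [ 3.  98.9] 39.3 [0.6382 0.2032 0.1   ]
side blue 225 [354.9  55.4] [354.7  55.6] [16.5 14.4] 15.9 [ 0.6251 -1.1542  0.1   ]
side blue 91 [125.8 261. ] [125.8 261.3] [ 5.7 14.8] 45.0 [0.7318 0.469  0.1   ]
side blue 59 [371.8  56.9] [372.   57.5] [8.5 7.9] 18.4 [ 0.5418 -1.1893  0.1   ]
side blue 39 [137.2 249.2] [137.5 249.5] [5.7 7.1] 45.0 [0.7334 0.4118 0.1   ]
(array([ 0.4995, -0.277 ]), (204.02804565429688, 207.27810668945312), 10.315916061401367)
```

```bash
cat >> h.py <<'E'
def go(x,y,z,yaw,o=None):
    """shift (cm, in tool axes AFTER levelling+turning) and turn needed, from the measured pose"""
    o=o or get_obs(); Rc=R.from_euler('xyz',o['ee_rot']); Rt=R.from_euler('xyz',[np.pi,0,yaw])
    rv=(Rc.inv()*Rt).as_rotvec(); d=np.array([x,y,z])-o['tool_pos']
    print('shift now-axes cm',(Rc.inv().apply(d)*100).round(2),'new-axes cm',(Rt.inv().apply(d)*100).round(2),'rotvec',rv.round(3))
def show():
    o=get_obs(); print(round(o['time'],2),o['tool_pos'].round(4),o['ee_rot'].round(4),'F',o['wrist_force'].round(1),'w',round(o['width'],4)); return o
E
python3 - <<'E'
from h import *
C=cam('top')
p=plane(C,[[216.5,235.5],[144,242.9],[235.5,165.3],[187,170.3]],0.072)
for a,b in((0,1),(2,3)):
  d=p[b]-p[a]; print(p[a],p[b],'psi',np.arctan2(-d[0],d[1]))
psi=np.arctan2(-(p[1]-p[0])[0],(p[1]-p[0])[1])
go(0.52,0.07,0.25,np.pi+psi)
E
```

```text
[0.4559873  0.06641636 0.072     ] [0.43937951 0.28351741 0.072     ] psi 0.07634928302564721
[0.66940974 0.00609599 0.072     ] [0.65787686 0.15570352 0.072     ] psi 0.07693539720109721
shift now-axes cm [-48.24 -34.3   -4.5 ] new-axes cm [-33.69 -48.66  -4.56] rotvec [-0.002 -0.001 -0.347]
```

Emit:
step_arm:
  increments: "-3.45 -2.45 -0.7 0 0 0;-3.45 -2.45 -0.7 0 0 0;-3.45 -2.45 -0.7 0 0 0;-3.45 -2.45 -0.7 0 0 0;-3.45 -2.45 -0.7 0 0 0"

```text
time: 0.6
tool_pos: [0.2811, 0.3643, 0.2402]
ee_rot: [-3.141, -0.0, 2.871]
wrist_force: [0.3, -0.8, 0.1]
width: 0.0941
```

Emit:
step_arm:
  increments: "-3.45 -2.45 -0.2 0 0 0;-3.45 -2.45 -0.2 0 0 0;-3.45 -2.45 -0.2 0 0 0;-3.45 -2.45 -0.2 0 0 0;-3.45 -2.45 -0.2 0 0 0"

```text
time: 1.1
tool_pos: [0.4146, 0.2, 0.2502]
ee_rot: [-3.142, -0.0, 2.871]
wrist_force: [-0.0, 0.9, 0.2]
width: 0.0943
```

Emit:
step_arm:
  increments: "-3.45 -2.45 0 0 0 0;-3.45 -2.45 0 0 0 0;-3.45 -2.45 0 0 0 0;-3.45 -2.45 0 0 0 0"

```text
time: 1.5
tool_pos: [0.5214, 0.0687, 0.2499]
ee_rot: [3.142, -0.001, 2.871]
wrist_force: [1.5, 0.7, 1.0]
width: 0.0938
```

Emit:
step_arm:
  increments: "0 0 0 0 0 -0.12;0 0 0 0 0 -0.12;0 0 0 0 0 -0.11;0 0 0 0 0 0;0 0 0 0 0 0"

```text
time: 2.0
tool_pos: [0.5206, 0.0703, 0.25]
ee_rot: [3.141, -0.001, -3.065]
wrist_force: [-0.5, -0.2, -0.5]
width: 0.0941
```

Run:
```python
from h import *
o=show(); im=save('wrist','w1.png'); np.savez('w1.npz',**o)
C=cam('wrist',o)
for c in('red','yellow'):
  for b in blobs(im,c,20): print(c,b[0],b[1].round(1),np.round(b[2][0],1),np.round(b[2][1],1),round(b[2][2],1), plane(C,b[1],0.1)[0])
```

```text
2.0 [0.5206 0.0703 0.25  ] [ 3.1415e+00 -8.0000e-04 -3.0646e+00] F [-0.5 -0.2 -0.5] w 0.0941
red 418 [345.2 207.8] [345.1 208.2] [12.4 35. ] 4.6 [0.53955147 0.17716164 0.1       ]
red 221 [327.3 155.9] [327.3 156. ] [ 5.2 42.3] 3.8 [0.48386361 0.14937022 0.1       ]
yellow 454 [153.8 110.8] [154.3 110.8] [38.6 12.9] 86.1 [ 0.45145716 -0.0345327   0.1       ]
yellow 246 [ 42.  316.8] [ 43.1 316.3] [11.9 56.6] 8.3 [ 0.70540547 -0.17094059  0.1       ]
yellow 240 [460.7 321.9] [460.  320.5] [49. 10.] 90.0 [0.67357616 0.34069177 0.1       ]
```

View pics/w1.png

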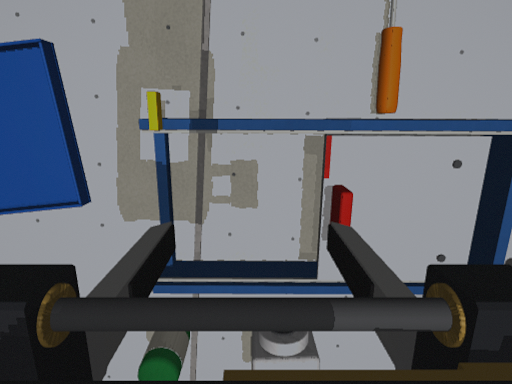

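Emit:
step_arm:
  increments: "0 -3.5 0 0 0 0;0 -3.5 0 0 0 0;0 -3.5 0 0 0 0;0 0 0 0 0 0;0 0 0 0 0 0"

```text
time: 2.55
tool_pos: [0.529, -0.0346, 0.2503]
ee_rot: [3.141, -0.0, -3.065]
wrist_force: [0.0, 0.9, -0.1]
width: 0.094
```

Run:
```python
from h import *
np.set_printoptions(precision=4,suppress=True)
o=show(); im=save('wrist','w2.png'); np.savez('w2.npz',**o)
C=cam('wrist',o); o1=dict(np.load('w1.npz')); C1=cam('wrist',o1)
im1=cv2.cvtColor(cv2.imread('pics/w1.png'),cv2.COLOR_BGR2RGB)
for c in('red','yellow'):
  for b in blobs(im,c,20): print(c,b[0],b[1].round(1),np.round(b[2][0],1),np.round(b[2][1],1),round(b[2][2],1), plane(C,b[1],0.09)[0])
# rail edges: blue rail top rows
for im_,C_ in((im1,C1),(im,C)):
  m=mask(im_,'blue'); 
  b=[t for t in blobs(im_,'red',20) if t[2][1][0]<8 or t[2][1][1]<8]
  for t in b: print('line box',cv2.boxPoints(t[2]).round(1).tolist())
```

```text
2.55 [ 0.529  -0.0346  0.2503] [ 3.1408 -0.0002 -3.0646] F [ 0.   0.9 -0.1] w 0.094
red 788 [439.  218.7] [439.4 217.3] [65.3 22.7] 88.2 [0.5556 0.186  0.09  ]
red 223 [417.4 156. ] [417.4 156.1] [ 5.1 43. ] 7.9 [0.486  0.1459 0.09  ]
yellow 362 [251.8 110.3] [251.5 110. ] [38.  9.] 90.0 [ 0.4517 -0.039   0.09  ]
yellow 276 [ 42.4 317. ] [ 43.9 316.2] [13.5 58.5] 7.3 [ 0.722  -0.2825  0.09  ]
yellow 264 [459.6 320. ] [458.5 318.2] [55.2 12.1] 86.8 [0.6867 0.2428 0.09  ]
line box [[323.29998779296875, 177.0], [326.1000061035156, 134.6999969482422], [331.29998779296875, 135.10000610351562], [328.3999938964844, 177.3000030517578]]
line box [[411.8999938964844, 177.0], [417.79998779296875, 134.39999389648438], [422.8999938964844, 135.10000610351562], [417.0, 177.6999969482422]]
```

Emit:
step_arm:
  increments: "-0.5 4 0 0 0 0;-0.5 4 0 0 0 0;-0.5 4 0.5 0 0 0;-0.5 4 0.5 0 0 0;0 4 0 0 0 0"

```text
time: 3.1
tool_pos: [0.5323, 0.1697, 0.2396]
ee_rot: [3.141, -0.001, -3.061]
wrist_force: [-0.3, 0.6, 0.3]
width: 0.0937
```

Emit:
step_arm:
  increments: "0 0.5 0 0 0 0;0 0 0 0 0 0;0 0 0 0 0 0"

```text
time: 3.4
tool_pos: [0.5326, 0.1715, 0.2407]
ee_rot: [-3.141, 0.0, -3.062]
wrist_force: [-0.1, -1.0, -0.1]
width: 0.0939
```

Run:
```python
from h import *
np.set_printoptions(precision=4,suppress=True)
o=show(); im=save('wrist','w3.png'); np.savez('w3.npz',**o)
C=cam('wrist',o)
for c in('red','yellow'):
  for b in blobs(im,c,20): print(c,b[0],b[1].round(1),np.round(b[2][0],1),np.round(b[2][1],1),round(b[2][2],1), plane(C,b[1],0.107)[0])
a=cv2.imread('pics/w2.png');b=cv2.imread('pics/w3.png');cv2.imwrite('pics/c1.png',np.vstack([a[60:240,:],b[60:384]]))
```

```text
3.4 [0.5326 0.1715 0.2407] [-3.1411  0.0003 -3.062 ] F [-0.1 -1.  -0.1] w 0.0939
red 804 [253.8 204.5] [254.  203.5] [12. 67.] 0.0 [0.5508 0.1763 0.107 ]
red 211 [241.1 139.5] [241. 140.] [44.  4.] 90.0 [0.4845 0.1582 0.107 ]
yellow 733 [53.4 89.6] [53.6 89. ] [42.9 18.2] 81.9 [ 0.4516 -0.0247  0.107 ]
yellow 261 [ 42.3 317.5] [ 43.9 316. ] [13.5 57.7] 7.3 [ 0.7066 -0.0577  0.107 ]
yellow 219 [460.3 321.7] [459.5 321. ] [50. 11.] 90.0 [0.6737 0.4281 0.107 ]
```

View pics/c1.png

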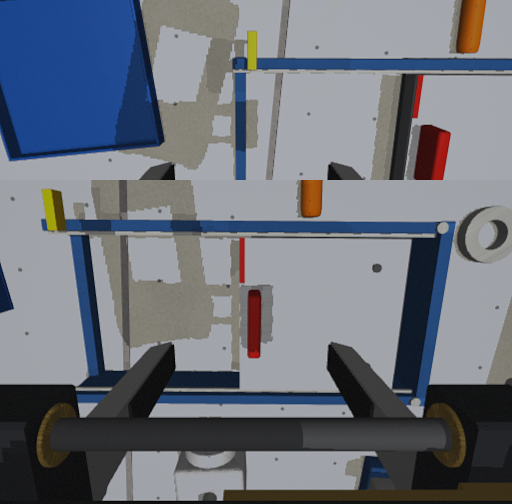

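Run:
```python
from h import *
np.set_printoptions(precision=4,suppress=True)
C={k:cam('wrist',dict(np.load(f'w{k}.npz'))) for k in (1,2,3)}
I={k:cv2.cvtColor(cv2.imread(f'pics/w{k}.png'),cv2.COLOR_BGR2RGB) for k in (1,2,3)}
L={1:[327.3,155.9],2:[417.4,156.0],3:[241.1,139.5]}
print('line',tri(C[2],L[2],C[3],L[3]),tri(C[1],L[1],C[2],L[2]))
print('line plane .067',[plane(C[k],L[k],.067)[0] for k in L])
print('handle tri top/side',tri(cam('top'),[178.9,202.7],cam('side'),[218.3,225.7]))
print('marker tri top/side',tri(cam('top'),[252.6,235.6],cam('side'),[273.5,202.8]))
print('marker top/w2', tri(cam('top'),[252.6,235.6],C[2],[251.5,110]))
psi=0.0766; ex=np.array([np.cos(psi),np.sin(psi)]);ey=np.array([-np.sin(psi),np.cos(psi)])
m=plane(C[2],[251.5,110],.09)[0]
for k in L: print('travel',(plane(C[k],L[k],.067)[0][:2]-m[:2])@ey-0.003)
# rail edges via blue columns in w2 and w3 : row of rail at cols
for k,cols in ((2,(300,460)),(3,(150,400))):
    M=mask(I[k],'blue')
    for c in cols:
        r=np.where(M[:,c]>0)[0]; r=r[(r>90)&(r<300)]; print(k,c,r.tolist()[:30])
# handle top face bright part in w3
h=cv2.cvtColor(I[3],cv2.COLOR_RGB2HSV)[:,:,2]
for r in (175,190,205,220,232): print(r,[(c,int(h[r,c])) for c in range(244,264)])
```

```text
line (array([0.4877, 0.1572, 0.0693]), np.float64(0.00023219406323733198)) (array([0.4875, 0.1574, 0.0689]), np.float64(0.0006321068881427771))
line plane .067 [array([0.4874, 0.1578, 0.067 ]), array([0.488 , 0.1585, 0.067 ]), array([0.4877, 0.1572, 0.067 ])]
handle tri top/side (array([0.554 , 0.1737, 0.1013]), np.float64(0.0008946892863630597))
marker tri top/side (array([ 0.4516, -0.042 ,  0.0827]), np.float64(0.002049496220854419))
marker top/w2 (array([ 0.4517, -0.0406,  0.0943]), np.float64(0.002390624600496193))
travel 0.19087220423537668
travel 0.19146727943186884
travel 0.19018531664126026
2 300 [119, 120, 121, 122, 123, 124, 125, 126, 127, 128, 261, 262, 263, 264, 265, 266, 267, 268, 269, 270, 271, 272, 273, 274, 275, 276, 282, 283, 284, 285]
2 460 [119, 120, 121, 122, 123, 124, 125, 126, 127, 128, 129]
3 150 [101, 102, 103, 104, 105, 106, 107, 108, 109, 110]
3 400 [102, 103, 104, 105, 106, 107, 108, 109, 110, 111, 112, 215, 216, 217, 218, 219, 220, 221, 222, 223, 224, 225, 226, 227, 228, 229, 230, 231, 232, 233]
175 [(244, 121), (245, 121), (246, 123), (247, 109), (248, 69
[... 432 characters left out ...]
118), (246, 120), (247, 88), (248, 89), (249, 96), (250, 104), (251, 104), (252, 104), (253, 105), (254, 104), (255, 103), (256, 103), (257, 104), (258, 100), (259, 92), (260, 70), (261, 105), (262, 117), (263, 117)]
220 [(244, 118), (245, 118), (246, 122), (247, 89), (248, 88), (249, 97), (250, 103), (251, 105), (252, 104), (253, 103), (254, 103), (255, 102), (256, 102), (257, 103), (258, 95), (259, 89), (260, 76), (261, 112), (262, 117), (263, 116)]
232 [(244, 170), (245, 171), (246, 178), (247, 112), (248, 121), (249, 148), (250, 138), (251, 134), (252, 133), (253, 134), (254, 138), (255, 158), (256, 147), (257, 135), (258, 124), (259, 108), (260, 125), (261, 167), (262, 171), (263, 171)]
```

Run:
```python
from h import *
np.set_printoptions(precision=4,suppress=True)
o=dict(np.load('w3.npz'));C=cam('wrist',o)
p=plane(C,[[253.8,187],[253.8,236],[253.8,211.5]],.107);print(p)
# rail edges / die frame: near rail (x=-104, top .072) mid rows, far rail
C2=cam('wrist',dict(np.load('w2.npz')))
q=np.r_[plane(C,[[150,105.5],[400,106.5]],.072)];print(q,np.arctan2(-(q[1]-q[0])[0],(q[1]-q[0])[1]))
p=p[2]; go(p[0],p[1],.160,-3.062); go(p[0],p[1],.073,-3.062)
```

```text
[[0.5321 0.1747 0.107 ]
 [0.5862 0.1792 0.107 ]
 [0.5586 0.1769 0.107 ]]
[[0.4589 0.0567 0.072 ]
 [0.4387 0.3259 0.072 ]] 0.07512745882136668
shift now-axes cm [-2.61  0.4   8.08] new-axes cm [-2.61  0.39  8.08] rotvec [-0.     0.001 -0.001]
shift now-axes cm [-2.61  0.4  16.78] new-axes cm [-2.61  0.39 16.78] rotvec [-0.     0.001 -0.001]
```

Emit:
step_arm:
  increments: "-1.3 0.2 4 0 0 0;-1.3 0.2 4 0 0 0;0 0 3 0 0 0;0 0 3 0 0 0;0 0 2.4 0 0 0"

```text
time: 3.95
tool_pos: [0.558, 0.1757, 0.0745]
ee_rot: [-3.141, -0.002, -3.065]
wrist_force: [0.3, -0.2, -0.2]
width: 0.094
```

Emit:
step_arm:
  increments: "0 0 0 0 0 0;0 0 0 0 0 0;0 0 0 0 0 0;0 0 0 0 0 0;0 0 0 0 0 0"
  claw: 1

```text
time: 4.45
tool_pos: [0.5593, 0.1777, 0.0782]
ee_rot: [3.141, 0.003, -3.063]
wrist_force: [-0.3, -0.2, 0.4]
width: 0.0576
```

Emit:
step_arm:
  increments: "0 0 0 0 0 0;0 0 0 0 0 0;0 0 0 0 0 0;0 0 0 0 0 0"

```text
time: 4.85
tool_pos: [0.5584, 0.1776, 0.0764]
ee_rot: [3.142, -0.0, -3.062]
wrist_force: [0.1, -0.6, 0.1]
width: 0.0253
```

Emit:
step_arm:
  increments: "0 0 0 0 0 0;0 0 0 0 0 0;0 0 0 0 0 0;0 0 0 0 0 0"

```text
time: 5.25
tool_pos: [0.5584, 0.1768, 0.0764]
ee_rot: [-3.14, -0.0, -3.063]
wrist_force: [1.2, -3.8, -0.2]
width: 0.0138
```

Emit:
step_arm:
  increments: "0 -1 0 0 0 0;0 -1.5 0 0 0 0;0 -1.5 0 0 0 0;0 -1.5 0 0 0 0;0 -1.5 0 0 0 0"

```text
time: 5.75
tool_pos: [0.5631, 0.113, 0.0763]
ee_rot: [3.131, -0.0, -3.06]
wrist_force: [-0.9, 13.4, 0.3]
width: 0.0139
```

Emit:
step_arm:
  increments: "0 -1.5 0 0 0 0;0 -1.5 0 0 0 0;0 -1.5 0 0 0 0;0 -1.5 0 0 0 0;0 -1.5 0 0 0 0"

```text
time: 6.25
tool_pos: [0.5685, 0.0382, 0.0763]
ee_rot: [3.131, -0.002, -3.06]
wrist_force: [-4.4, 11.9, -0.0]
width: 0.0138
```

Emit:
step_arm:
  increments: "0 -1.5 0 0 0 0;0 -1.0 0 0 0 0;0 -0.5 0 0 0 0;0 0 0 0 0 0;0 0 0 0 0 0"

```text
time: 6.75
tool_pos: [0.5708, 0.006, 0.0764]
ee_rot: [3.136, -0.003, -3.061]
wrist_force: [-4.0, 6.4, 1.9]
width: 0.014
```

Run:
```python
from h import *
np.set_printoptions(precision=4,suppress=True)
o=show(); im=save('wrist','w4.png'); C=cam('wrist',o)
for c in('red','yellow'):
  for b in blobs(im,c,20): print(c,b[0],b[1].round(1),np.round(b[2][0],1),np.round(b[2][1],1),round(b[2][2],1), cv2.boxPoints(b[2]).round(1).tolist())
```

```text
6.75 [0.5708 0.006  0.0764] [ 3.1358 -0.0026 -3.0611] F [-4.   6.4  1.9] w 0.014
red 3066 [251.2 236. ] [250.9 235.5] [ 26.3 123.4] 1.3 [[236.3000030517578, 296.8999938964844], [239.10000610351562, 173.5], [265.3999938964844, 174.10000610351562], [262.6000061035156, 297.5]]
red 833 [227.7 114.7] [227. 116.] [86. 10.] 90.0 [[222.0, 73.0], [232.0, 73.0], [232.0, 159.0], [222.0, 159.0]]
yellow 1175 [178.   27.7] [179.5  29. ] [59.3 24.9] 87.1 [[165.60000610351562, 0.0], [190.39999389648438, -1.2999999523162842], [193.5, 57.900001525878906], [168.60000610351562, 59.20000076293945]]
yellow 179 [285.5 319.6] [285.3 318. ] [56.   3.8] 88.8 [[282.8999938964844, 290.0], [286.70001220703125, 290.0], [287.79998779296875, 346.0], [284.0, 346.0]]
yellow 169 [215.7 320.8] [215.7 320.5] [ 3.8 51. ] 1.3 [[213.1999969482422, 345.8999938964844], [214.39999389648438, 294.8999938964844], [218.10000610351562, 295.0], [217.0, 346.0]]
```

View pics/w4.png

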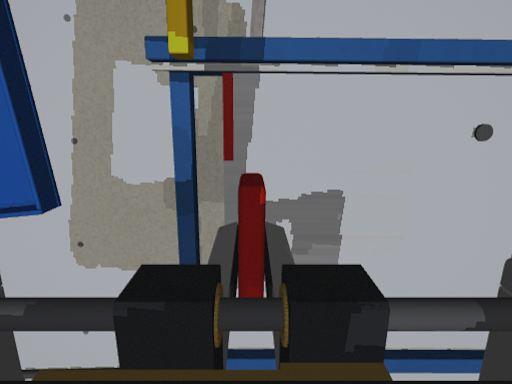

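Run:
```python
from h import *
np.set_printoptions(precision=4,suppress=True)
o=get_obs(); im=cv2.cvtColor(cv2.imread('pics/w4.png'),cv2.COLOR_BGR2RGB);C=cam('wrist',o)
for r in (5,15,25,35,45,52):print(r,[tuple(int(x) for x in im[r,c]) for c in range(162,198,2)])
psi=.0755;ey=np.array([-np.sin(psi),np.cos(psi)])
e=plane(C,[222,116],.067)[0][:2]@ey
m=mask(im,'yellow')
for r in (5,15,25,32): 
  c=np.where(m[r])[0]; c=c[c<210]; a=plane(C,[[c[0]-.5,r],[c[-1]+.5,r]],.09)[:,:2]@ey
  print(r,c[0],c[-1],'marker left+5',a[0]+.005,'remaining',e-a[0]-.005,'width top-plane',a[1]-a[0])
```

```text
5 [(130, 127, 118), (132, 129, 120), (130, 109, 62), (137, 110, 14), (137, 110, 15), (139, 112, 20), (138, 112, 19), (139, 113, 20), (140, 113, 24), (140, 114, 21), (140, 114, 23), (141, 114, 25), (85, 68, 12), (60, 49, 11), (60, 49, 9), (100, 94, 76), (134, 131, 122), (132, 130, 120)]
15 [(135, 132, 123), (134, 131, 124), (118, 111, 90), (135, 109, 13), (139, 113, 23), (139, 113, 20), (139, 112, 19), (139, 113, 23), (140, 113, 21), (139, 113, 19), (141, 114, 24), (143, 117, 25), (107, 87, 13), (60, 49, 16), (61, 49, 11), (73, 63, 32), (130, 127, 119), (133, 130, 119)]
25 [(134, 131, 121), (131, 129, 120), (134, 132, 126), (136, 109, 13), (138, 112, 17), (139, 113, 22), (138, 111, 15), (140, 114, 21), (141, 114, 23), (140, 114, 24), (140, 113, 19), (143, 116, 28), (122, 99, 17), (59, 48, 11), (61, 49, 12), (58, 46, 6), (113, 111, 105), (134, 130, 120)]
35 [(113, 112, 106), (118, 117, 111), (116, 115, 113), (156, 143, 31), (163, 168, 26), (164, 167, 29), (165, 170, 32), (137, 107, 18), (139, 111, 24), (139, 111, 22), (140, 113, 24), (141, 114, 24), (128, 103, 17), (67, 54, 13), (62, 5
[... 366 characters left out ...]
), (35, 72, 122), (47, 70, 109), (155, 129, 10), (155, 132, 10), (156, 132, 11), (156, 134, 11), (156, 134, 8), (157, 136, 12), (159, 139, 13), (160, 141, 16), (160, 143, 18), (97, 77, 9), (76, 62, 10), (77, 62, 11), (49, 68, 108), (37, 69, 115)]
5 166 186 marker left+5 -0.07325167229827143 remaining 0.01915246767773002 width top-plane 0.010038233018669712
15 167 192 marker left+5 -0.07304292995388026 remaining 0.018943725333338855 width top-plane 0.012518632051975828
25 167 187 marker left+5 -0.07331591252642608 remaining 0.019216707905884676 width top-plane 0.010183107489264862
32 168 187 marker left+5 -0.07302215826115757 remaining 0.018922953640616167 width top-plane 0.009747486038060554
```

Emit:
step_arm:
  increments: "0 -0.6 0 0 0 0;0 -0.6 0 0 0 0;0 -0.4 0 0 0 0;0 -0.3 0 0 0 0;0 0 0 0 0 0"

```text
time: 7.3
tool_pos: [0.5721, -0.0122, 0.0763]
ee_rot: [3.135, -0.003, -3.061]
wrist_force: [-5.5, 7.6, 3.2]
width: 0.0139
```

Emit:
step_arm:
  increments: "0 0 0 0 0 0;0 0 0 0 0 0;0 0 0 0 0 0;0 0 0 0 0 0;0 0 0 0 0 0"

```text
time: 7.8
tool_pos: [0.5721, -0.0122, 0.0763]
ee_rot: [3.135, -0.003, -3.061]
wrist_force: [-4.9, 7.6, 2.3]
width: 0.0139
```

```bash
cat > gate.py <<'E'
from h import *
np.set_printoptions(precision=4,suppress=True)
o=show(); im=save('wrist','wg.png');C=cam('wrist',o)
psi=.0755;ey=np.array([-np.sin(psi),np.cos(psi)])
b=[t for t in blobs(im,'red',60)];b=max(b,key=lambda t:max(t[2][1])/min(t[2][1]))
u=b[3][:,0,:];r0,r1=u[:,1].min(),u[:,1].max()
ms=mask(im,'red')*0;cv2.drawContours(ms,[b[3]],-1,255,-1)
E=[]
for r in range(r0+8,r1-8,8): E.append(plane(C,[np.where(ms[r])[0][0]-.5,r],.067)[0][:2]@ey)
m=mask(im,'yellow');M=[]
y=[t for t in blobs(im,'yellow',150) if t[1][1]<200]
for t in y:
  ms=m*0;cv2.drawContours(ms,[t[3]],-1,255,-1)
  for r in range(t[3][:,0,1].min()+5,t[3][:,0,1].max()-22,4): 
    c=np.where(ms[r])[0];a=plane(C,[[c[0]-.5,r],[c[-1]+.5,r]],.09)[:,:2]@ey;M.append((a[0],a[1]))
M=np.array(M);print('edge',np.median(E),'marker L,R',np.median(M,0),'remaining (L+5)',np.median(E)-np.median(M[:,0])-.005,'(R-5)',np.median(E)-np.median(M[:,1])+.005)
E
python3 gate.py
```

```text
7.8 [ 0.5721 -0.0122  0.0763] [ 3.135  -0.0029 -3.0605] F [-4.9  7.6  2.3] w 0.0139
edge -0.07186411546774235 marker L,R [-0.0781 -0.0681] remaining (L+5) 0.001207083193036908 (R-5) 0.0012308641271655636
```

Emit:
step_arm:
  increments: "0 -0.1 0 0 0 0;0 0 0 0 0 0;0 0 0 0 0 0"

```text
time: 8.15
tool_pos: [0.5721, -0.0129, 0.0763]
ee_rot: [3.134, -0.003, -3.06]
wrist_force: [-4.0, 8.7, 3.0]
width: 0.0136
```

Emit:
step_arm:
  increments: "0 0 0 0 0 0;0 0 0 0 0 0;0 0 0 0 0 0;0 0 0 0 0 0"
  claw: 0.15

```text
time: 8.55
tool_pos: [0.574, -0.017, 0.0765]
ee_rot: [3.142, 0.0, -3.063]
wrist_force: [-0.1, 0.3, -0.5]
width: 0.0392
```

Emit:
step_arm:
  increments: "0 0 -3 0 0 0;0 0 -3 0 0 0;0 0 -3 0 0 0;0 0 -3 0 0 0;0 0 -3 0 0 0"

```text
time: 9.05
tool_pos: [0.5738, -0.0171, 0.2278]
ee_rot: [3.142, 0.0, -3.063]
wrist_force: [0.1, 0.4, -0.4]
width: 0.04
```

Emit:
step_arm:
  increments: "0 4 0 0 0 0;0 4 0 0 0 0;0 4 0 0 0 0;0 0 0 0 0 0;0 0 0 0 0 0"

```text
time: 9.55
tool_pos: [0.5644, 0.1032, 0.2265]
ee_rot: [-3.141, 0.0, -3.061]
wrist_force: [0.3, 0.3, 1.0]
width: 0.0399
```

Run:
```python
from h import *
o=show();np.savez('w5.npz',**o); im=save('wrist','w5.png')
t=snapshot('top');save('top','top5.png',t);print(tray_pose(im=t))
```

```text
9.55 [0.5644 0.1032 0.2265] [-3.1411e+00  2.0000e-04 -3.0608e+00] F [0.3 0.3 1. ] w 0.0399
(array([ 0.52396021, -0.30324017]), (203.52870178222656, 207.1267547607422), 10.331185340881348)
```

View pics/w5.png

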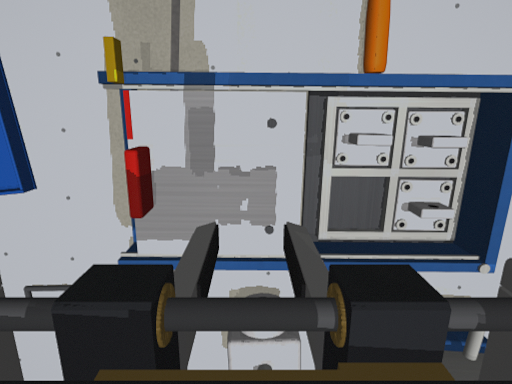

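Run:
```python
from h import *
o=get_obs();print(o['joint_positions'].round(3))
go(0.553,0.255,.2265,np.pi+.0755-np.pi/2)
go(0.553,0.255,.2265,np.pi+.0755+np.pi/2)
```

```text
[ 8.000e-02  1.370e-01  1.275e+00 -1.000e-03  1.730e+00 -1.569e+00]
shift now-axes cm [-0.05 15.36 -0.02] new-axes cm [ 1.536e+01  1.000e-02 -1.000e-02] rotvec [-0.     0.     1.573]
shift now-axes cm [-0.05 15.36 -0.02] new-axes cm [-1.536e+01 -1.000e-02 -1.000e-02] rotvec [-0.    -0.    -1.568]
```

Emit:
step_arm:
  increments: "0 3 0 0 0 0.15;0 0 0 0 0 0.15;0 0 0 0 0 0.15;0 0 0 0 0 0.15;0 0 0 0 0 0.15"

```text
time: 10.15
tool_pos: [0.5623, 0.1311, 0.2264]
ee_rot: [-3.141, 0.0, 2.462]
wrist_force: [-0.0, -0.5, -0.1]
width: 0.04
```

Emit:
step_arm:
  increments: "0 0 0 0 0 0.15;0 0 0 0 0 0.15;0 0 0 0 0 0.15;0 0 0 0 0 0.15;0 0 0 0 0 0.15"

```text
time: 10.65
tool_pos: [0.5624, 0.1309, 0.2264]
ee_rot: [-3.142, 0.0, 1.712]
wrist_force: [0.0, -0.3, 0.2]
width: 0.0398
```

Emit:
step_arm:
  increments: "3 0 0 0 0 0.07;3 0 0 0 0 0;0 0 0 0 0 0;0 0 0 0 0 0;0 0 0 0 0 0"

```text
time: 11.15
tool_pos: [0.5555, 0.1907, 0.2264]
ee_rot: [3.142, 0.001, 1.649]
wrist_force: [0.6, -1.6, 0.2]
width: 0.04
```

Run:
```python
from h import *
o=show();np.savez('w6.npz',**o); im=save('wrist','w6.png')
```

```text
11.15 [0.5555 0.1907 0.2264] [3.1416e+00 7.0000e-04 1.6489e+00] F [ 0.6 -1.6  0.2] w 0.04
```

Emit:
step_arm:
  increments: "4 0 0 0 0 0;4 0 0 0 0 0;0 0 0 0 0 0;0 0 0 0 0 0;0 0 0 0 0 0"

```text
time: 11.7
tool_pos: [0.5491, 0.2706, 0.2265]
ee_rot: [3.141, 0.001, 1.649]
wrist_force: [0.1, 0.4, -0.2]
width: 0.0403
```

Run:
```python
from h import *
o=show();np.savez('w7.npz',**o); im=save('wrist','w7.png')
a=cv2.imread('pics/w6.png');b=cv2.imread('pics/w7.png');cv2.imwrite('pics/c2.png',np.vstack([a[0:300],b[0:300]]))
```

```text
11.7 [0.5491 0.2706 0.2265] [3.1415e+00 7.0000e-04 1.6492e+00] F [ 0.1  0.4 -0.2] w 0.0403
```

View pics/c2.png

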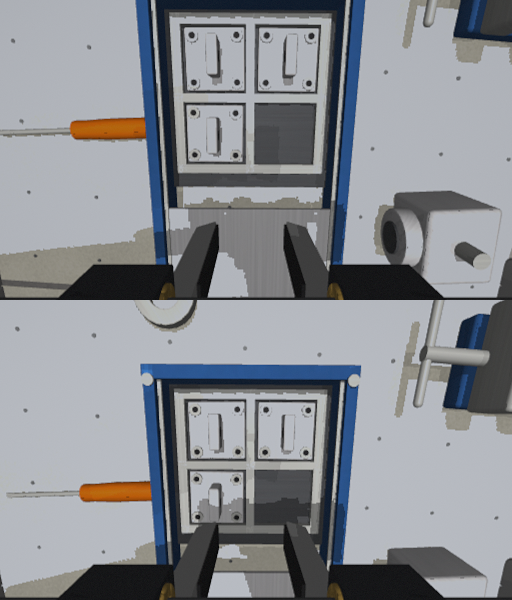

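Run:
```python
import cv2,numpy as np
a=cv2.imread('pics/w6.png')[15:170,180:320];b=cv2.imread('pics/w7.png')[85:240,180:320]
f=lambda x:cv2.resize(x,None,fx=2.8,fy=2.8,interpolation=cv2.INTER_CUBIC)
cv2.imwrite('pics/c3.png',np.hstack([f(a),f(b)]))
```

```text
(no output)
```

View pics/c3.png

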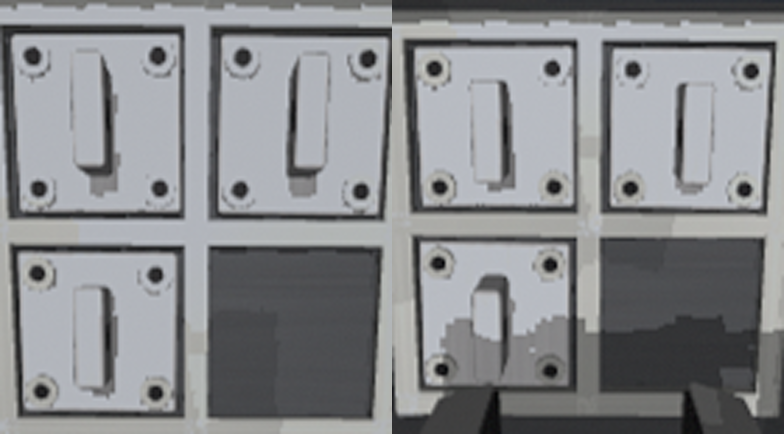

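Run:
```python
from h import *
np.set_printoptions(precision=4,suppress=True)
C6=cam('wrist',dict(np.load('w6.npz')));C7=cam('wrist',dict(np.load('w7.npz')))
for n,a,b in(('A',[212,53.6],[213.75,132.1]),('B',[291.1,54.3],[288.9,133.6])):
  print(n,tri(C6,a,C7,b),plane(C6,a,.056),plane(C7,b,.056))
print('C',plane(C6,[212.9,135.7],.056))
# flange centre by 4 screws, z=.022
s=lambda P,ox,oy,sub:np.array([[180+(x-sub)/2.8,oy+y/2.8] for x,y in P])
for n,P in(('A',[(33,57),(158,57),(39,190),(160,189)]),('B',[(243,58),(368,60),(240,191),(361,192)]),('C',[(38,274),(156,275),(41,392),(157,393)])):
  p=plane(C6,s(P,0,15,0),.024);print(n,'flange',p.mean(0),np.arctan2(-(p[0]-p[2])[0],(p[0]-p[2])[1]),np.linalg.norm(p[0]-p[1]))
for n,P in(('A',[(434,69),(553,69),(440,187),(554,187)]),('B',[(633,70),(750,72),(630,188),(744,190)]),('C',[(439,264),(550,265),(442,370),(550,371)])):
  p=plane(C7,s(P,0,85,392),.024);print(n,'flange7',p.mean(0))
psi=.077;ex=np.array([np.cos(psi),np.sin(psi)]);ey=np.array([-np.sin(psi),np.cos(psi)])
```

```text
A (array([0.5041, 0.3213, 0.0571]), np.float64(0.0008083408078921974)) [[0.5043 0.3215 0.056 ]] [[0.5035 0.3212 0.056 ]]
B (array([0.5861, 0.3263, 0.061 ]), np.float64(1.1172007646568926e-05)) [[0.5867 0.3272 0.056 ]] [[0.5868 0.3261 0.056 ]]
C [[0.5092 0.2373 0.056 ]]
A flange [0.5037 0.3209 0.024 ] 0.07935283230234584 0.050136713316344596
B flange [0.5874 0.3267 0.024 ] 0.06566964922250233 0.05018469753441785
C flange [0.508  0.2367 0.024 ] 0.05760739702533014 0.050188234239913455
A flange7 [0.5037 0.3207 0.024 ]
B flange7 [0.5872 0.3264 0.024 ]
C flange7 [0.5079 0.2361 0.024 ]
```

Emit:
step_arm:
  increments: "-1.5 -2.15 3 0 0 0;-1.53 -2.15 3 0 0 0;0 0 4 0 0 0;0 0 4 0 0 0;0 0 0 0 0 0"

```text
time: 12.25
tool_pos: [0.5038, 0.2353, 0.0801]
ee_rot: [-3.129, 0.004, 1.649]
wrist_force: [-0.2, -0.9, -0.5]
width: 0.0399
```

Emit:
step_arm:
  increments: "0 0 2 0 0 0;0 0 2 0 0 0;0 0 1.8 0 0 0;0 0 0 0 0 0;0 0 0 0 0 0"

```text
time: 12.75
tool_pos: [0.5096, 0.2383, 0.0304]
ee_rot: [3.139, -0.001, 1.65]
wrist_force: [0.7, -0.2, -0.6]
width: 0.0397
```

Emit:
step_arm:
  increments: "0 0 0 0 0 0;0 0 0 0 0 0;0 0 0 0 0 0;0 0 0 0 0 0;0 0 0 0 0 0"
  claw: 1

```text
time: 13.25
tool_pos: [0.5084, 0.2386, 0.0291]
ee_rot: [3.141, -0.0, 1.651]
wrist_force: [-0.6, -0.4, 2.7]
width: 0.0121
```

Width 12 mm: gripped. Wait, lift, and look.

Emit:
step_arm:
  increments: "0 0 0 0 0 0;0 0 -1 0 0 0;0 0 -2 0 0 0;0 0 -3 0 0 0;0 0 -4 0 0 0"

```text
time: 13.75
tool_pos: [0.5064, 0.2377, 0.1269]
ee_rot: [-3.136, 0.002, 1.651]
wrist_force: [0.5, 0.2, -2.4]
width: 0.0121
```

Emit:
step_arm:
  increments: "0 0 -4 0 0 0;0 0 -3 0 0 0;0 0 0 0 0 0;0 0 0 0 0 0;0 0 0 0 0 0"

```text
time: 14.25
tool_pos: [0.5069, 0.2379, 0.1953]
ee_rot: [-3.136, 0.001, 1.651]
wrist_force: [0.9, -0.7, -2.9]
width: 0.0119
```

Run:
```python
from h import *
o=show();t=snapshot('top');print(tray_pose(im=t));t=np.array([.524,-.303])
for z in(.19,.021): go(.4878,-.355,z,np.pi/2+.18)
```

```text
14.25 [0.5069 0.2379 0.1953] [-3.1364e+00  1.3000e-03  1.6508e+00] F [ 0.9 -0.7 -2.9] w 0.0119
(array([ 0.52416052, -0.30339804]), (203.8540802001953, 207.39772033691406), 10.229903221130371)
shift now-axes cm [-58.95  -6.63   0.63] new-axes cm [-57.99 -12.49   0.51] rotvec [-0.006  0.001 -0.1  ]
shift now-axes cm [-58.92  -6.53  17.53] new-axes cm [-57.99 -12.49  17.41] rotvec [-0.006  0.001 -0.1  ]
```

Emit:
step_arm:
  increments: "-3 -0.44 0 0 0 0;-4 -0.44 0 0 0 0;-4 -0.44 0 0 0 0;-4 -0.44 0 0 0 0;-4 -0.44 0 0 0 0"

```text
time: 14.8
tool_pos: [0.5002, 0.0458, 0.196]
ee_rot: [-3.138, -0.0, 1.651]
wrist_force: [0.8, -0.7, -2.2]
width: 0.0117
```

Emit:
step_arm:
  increments: "-4 -0.44 0 0 0 0;-4 -0.44 0 0 0 0;-4 -0.44 0 0 0 0;-4 -0.44 0 0 0 0;-4 -0.44 0 0 0 0"

```text
time: 15.3
tool_pos: [0.4943, -0.1551, 0.196]
ee_rot: [-3.138, -0.002, 1.651]
wrist_force: [0.4, -0.7, -1.3]
width: 0.0118
```

Emit:
step_arm:
  increments: "-4 -0.44 0 0 0 0;-4 -0.44 0 0 0 0;-4 -0.44 0 0 0 0;-4 -0.44 0 0 0 0;-3.9 -0.44 0 0 0 0"

```text
time: 15.8
tool_pos: [0.4884, -0.355, 0.1956]
ee_rot: [-3.139, -0.003, 1.65]
wrist_force: [0.3, 1.2, -2.1]
width: 0.0119
```

Emit:
step_arm:
  increments: "0 0 0 0 0 -0.05;0 0 0 0 0 -0.05;0 0 0 0 0 0;0 0 0 0 0 0;0 0 0 0 0 0"

```text
time: 16.3
tool_pos: [0.4894, -0.3535, 0.1976]
ee_rot: [-3.141, -0.001, 1.751]
wrist_force: [0.3, 0.1, -1.6]
width: 0.0116
```

Run:
```python
from h import *
o=show();im=save('wrist','w8.png')
go(.4878,-.355,.021,np.pi/2+.18)
```

```text
16.3 [ 0.4894 -0.3535  0.1976] [-3.1407e+00 -1.2000e-03  1.7506e+00] F [ 0.3  0.1 -1.6] w 0.0116
shift now-axes cm [-0.13 -0.18 17.69] new-axes cm [-0.11 -0.19 17.69] rotvec [-0.001 -0.001 -0.   ]
```

View pics/w8.png

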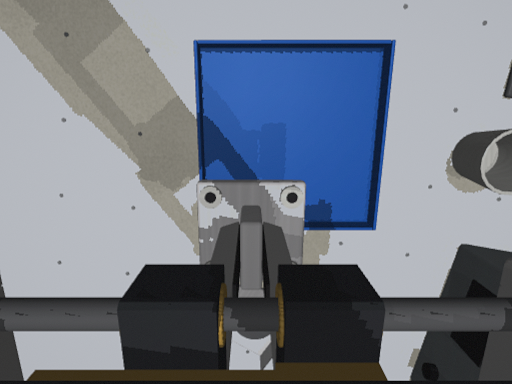

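Run:
```python
from h import *
o=get_obs();C=cam('wrist',o);p=plane(C,[[195,41],[394,41],[376,229]],.026);print(p,(p[0]+p[2])/2,np.linalg.norm(p[0]-p[1]),np.linalg.norm(p[1]-p[2]),np.arctan2(*(p[1]-p[0])[1::-1]))
```

```text
[[ 0.40574408 -0.21924648  0.026     ]
 [ 0.60901832 -0.18243462  0.026     ]
 [ 0.64812696 -0.3860596   0.026     ]] [ 0.52693552 -0.30265304  0.026     ] 0.2065805700037942 0.2073466057136217 0.17915293178856884
```

Emit:
step_arm:
  increments: "-0.1 -0.2 4 0 0 0;0 0 4 0 0 0;0 0 4 0 0 0;0 0 2 0 0 0;0 0 0 0 0 0"

```text
time: 16.85
tool_pos: [0.4853, -0.3528, 0.0537]
ee_rot: [-3.136, -0.007, 1.751]
wrist_force: [-0.6, 0.2, -2.0]
width: 0.0121
```

Emit:
step_arm:
  increments: "0 0 1.5 0 0 0;0 0 1 0 0 0;0 0 0.6 0 0 0;0 0 0 0 0 0;0 0 0 0 0 0"

```text
time: 17.35
tool_pos: [0.4881, -0.3556, 0.028]
ee_rot: [3.141, 0.001, 1.751]
wrist_force: [1.0, 0.2, -2.8]
width: 0.0118
```

Emit:
step_arm:
  increments: "0 0 0.3 0 0 0;0 0 0.2 0 0 0;0 0 0 0 0 0;0 0 0 0 0 0"

```text
time: 17.75
tool_pos: [0.4877, -0.3553, 0.0225]
ee_rot: [3.142, -0.0, 1.751]
wrist_force: [0.2, 1.1, -2.9]
width: 0.0121
```

Emit:
step_arm:
  increments: "0 0 0.1 0 0 0;0 0 0 0 0 0;0 0 0 0 0 0"

```text
time: 18.05
tool_pos: [0.4877, -0.3553, 0.0214]
ee_rot: [3.142, -0.0, 1.751]
wrist_force: [-0.3, 0.1, -2.0]
width: 0.0116
```

Emit:
step_arm:
  increments: "0 0 0.1 0 0 0;0 0 0 0 0 0;0 0 0 0 0 0"

```text
time: 18.35
tool_pos: [0.4879, -0.3555, 0.0212]
ee_rot: [3.141, 0.001, 1.751]
wrist_force: [-1.3, 1.5, 1.6]
width: 0.0119
```

Emit:
step_arm:
  increments: "0 0 0 0 0 0;0 0 0 0 0 0;0 0 0 0 0 0;0 0 0 0 0 0"
  claw: 0.15

```text
time: 18.75
tool_pos: [0.4878, -0.3553, 0.0203]
ee_rot: [3.142, -0.0, 1.751]
wrist_force: [-0.4, -0.4, 0.2]
width: 0.0384
```

Emit:
step_arm:
  increments: "0 0 -2 0 0 0;0 0 -4 0 0 0;0 0 -4 0 0 0;0 0 -4 0 0 0;0 0 -4 0 0 0"

```text
time: 19.25
tool_pos: [0.4876, -0.3552, 0.202]
ee_rot: [3.141, -0.0, 1.751]
wrist_force: [-1.0, -0.2, -0.4]
width: 0.04
```

Run:
```python
from h import *
o=show();print(tray_pose())
go(.504,.321,.20,1.649)
```

```text
19.25 [ 0.4876 -0.3552  0.202 ] [ 3.1415 -0.      1.7508] F [-1.  -0.2 -0.4] w 0.04
(array([ 0.52318488, -0.30414313]), (205.36996459960938, 208.15240478515625), 10.146410942077637)
shift now-axes cm [66.5  13.51  0.47] new-axes cm [67.52  6.68  1.09] rotvec [0.009 0.011 0.102]
```

Emit:
step_arm:
  increments: "0 0 0 0 0 0.05;3.5 0.39 0 0 0 0.052;4 0.4 0 0 0 0;4 0.4 0 0 0 0;4 0.4 0 0 0 0"

```text
time: 19.8
tool_pos: [0.4895, -0.1982, 0.2001]
ee_rot: [3.141, -0.0, 1.648]
wrist_force: [0.7, 0.7, -1.0]
width: 0.0399
```

Emit:
step_arm:
  increments: "4 0.4 0 0 0 0;4 0.4 0 0 0 0;4 0.4 0 0 0 0;4 0.4 0 0 0 0;4 0.4 0 0 0 0"

```text
time: 20.3
tool_pos: [0.4938, 0.003, 0.2004]
ee_rot: [3.141, 0.0, 1.649]
wrist_force: [1.7, -0.0, -0.1]
width: 0.04
```

Emit:
step_arm:
  increments: "4 0.4 0 0 0 0;4 0.4 0 0 0 0;4 0.4 0 0 0 0;4 0.4 0 0 0 0;4 0.4 0 0 0 0"

```text
time: 20.8
tool_pos: [0.4982, 0.204, 0.2004]
ee_rot: [3.141, -0.0, 1.649]
wrist_force: [1.2, -0.1, 0.7]
width: 0.0399
```

Emit:
step_arm:
  increments: "4 0.3 0 0 0 0;4 0.3 0 0 0 0;0 0 0 0 0 0;0 0 0 0 0 0;0 0 0 0 0 0"

```text
time: 21.3
tool_pos: [0.4982, 0.2817, 0.2003]
ee_rot: [-3.142, 0.001, 1.648]
wrist_force: [0.5, -0.2, 1.0]
width: 0.0398
```

Run:
```python
from h import *
o=show();go(.504,.321,.0275,1.649)
```

```text
21.3 [0.4982 0.2817 0.2003] [-3.1415e+00  6.0000e-04  1.6480e+00] F [ 0.5 -0.2  1. ] w 0.0398
shift now-axes cm [ 3.89  0.88 17.28] new-axes cm [ 3.88  0.88 17.28] rotvec [-0.     0.001 -0.001]
```

Emit:
step_arm:
  increments: "3.9 0.88 0 0 0 0;0 0 4 0 0 0;0 0 4 0 0 0;0 0 3 0 0 0;0 0 0 0 0 0"

```text
time: 21.8
tool_pos: [0.5009, 0.3188, 0.0848]
ee_rot: [-3.131, 0.005, 1.647]
wrist_force: [-0.2, -0.5, -0.7]
width: 0.0399
```

Emit:
step_arm:
  increments: "0 0 2 0 0 0;0 0 2 0 0 0;0 0 1.3 0 0 0;0 0 0.9 0 0 0;0 0 0 0 0 0"

```text
time: 22.3
tool_pos: [0.5037, 0.3216, 0.0281]
ee_rot: [-3.141, 0.0, 1.648]
wrist_force: [1.1, 0.3, 1.0]
width: 0.04
```

Emit:
step_arm:
  increments: "0 0 0 0 0 0;0 0 0 0 0 0;0 0 0 0 0 0;0 0 0 0 0 0;0 0 0 0 0 0"
  claw: 1

```text
time: 22.8
tool_pos: [0.5041, 0.3224, 0.0292]
ee_rot: [3.141, -0.001, 1.649]
wrist_force: [-0.2, -0.2, 2.4]
width: 0.0115
```

Emit:
step_arm:
  increments: "0 0 0 0 0 0;0 0 -1 0 0 0;0 0 -3 0 0 0;0 0 -4 0 0 0;0 0 -4 0 0 0"

```text
time: 23.3
tool_pos: [0.503, 0.3216, 0.1484]
ee_rot: [-3.139, 0.001, 1.649]
wrist_force: [1.2, -0.1, -2.5]
width: 0.0117
```

Emit:
step_arm:
  increments: "0 0 -4 0 0 0;0 0 -1 0 0 0;-2 0.12 0 0 0 0;-4 0.12 0 0 0 0;-4 0.12 0 0 0 0"

```text
time: 23.8
tool_pos: [0.5143, 0.2218, 0.1959]
ee_rot: [-3.138, 0.001, 1.651]
wrist_force: [1.6, -0.6, -1.9]
width: 0.012
```

Emit:
step_arm:
  increments: "-4 0.12 0 0 0 0;-4 0.12 0 0 0 0;-4 0.12 0 0 0 0;-4 0.12 0 0 0 0;-4 0.12 0 0 0 0"

```text
time: 24.3
tool_pos: [0.5358, 0.0222, 0.1961]
ee_rot: [-3.138, -0.001, 1.649]
wrist_force: [0.9, 0.2, -2.7]
width: 0.0116
```

Emit:
step_arm:
  increments: "-4 0.12 0 0 0 0;-4 0.12 0 0 0 0;-4 0.12 0 0 0 0;-4 0.12 0 0 0 0;-4 0.12 0 0 0 0"

```text
time: 24.8
tool_pos: [0.5574, -0.1764, 0.1959]
ee_rot: [-3.138, -0.002, 1.649]
wrist_force: [0.3, 0.4, -2.7]
width: 0.012
```

Emit:
step_arm:
  increments: "-4 0.12 0 0 0 0;-4 0.12 0 0 0 -0.05;-4 0.12 0 0 0 -0.05;-4 0.12 0 0 0 0;0 0 0 0 0 0"

```text
time: 25.3
tool_pos: [0.5802, -0.3382, 0.1935]
ee_rot: [-3.136, -0.002, 1.743]
wrist_force: [-0.2, 0.3, -3.1]
width: 0.012
```

Run:
```python
from h import *
o=show();im=save('wrist','w9.png');t=snapshot('top');save('top','top9.png',t);print(tray_pose(im=t))
go(.577,-.339,.021,np.pi/2+.179)
a=cv2.imread('pics/w9.png');b=cv2.imread('pics/top9.png')[120:300,100:450];cv2.imwrite('pics/c4.png',np.vstack([a,cv2.resize(b,(512,263))[:216]]))
```

```text
25.3 [ 0.5802 -0.3382  0.1935] [-3.1365e+00 -1.8000e-03  1.7430e+00] F [-0.2  0.3 -3.1] w 0.012
(array([ 0.51790198, -0.27817102]), (206.97369384765625, 155.80580139160156), 9.912142753601074)
shift now-axes cm [-0.54 -0.39 17.4 ] new-axes cm [-0.46 -0.45 17.4 ] rotvec [-0.004 -0.004 -0.003]
```

View pics/c4.png

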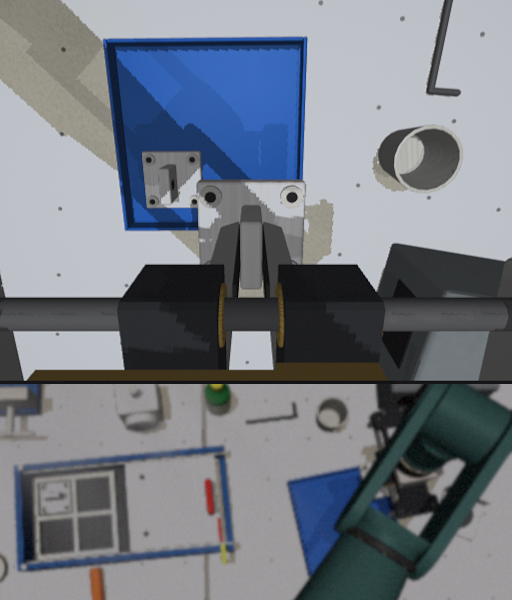

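Emit:
step_arm:
  increments: "-0.25 -0.2 4 0 0 0;-0.2 -0.2 4 0 0 0;0 0 4 0 0 0;0 0 1.5 0 0 0;0 0 0 0 0 0"

```text
time: 25.9
tool_pos: [0.5765, -0.3357, 0.0595]
ee_rot: [-3.136, -0.006, 1.75]
wrist_force: [-0.1, -0.2, -3.4]
width: 0.0117
```

Emit:
step_arm:
  increments: "0 0 1.5 0 0 0;0 0 1 0 0 0;0 0 0.5 0 0 0;0 0 0 0 0 0;0 0 0 0 0 0"

```text
time: 26.4
tool_pos: [0.5788, -0.3388, 0.034]
ee_rot: [3.141, 0.001, 1.749]
wrist_force: [-0.1, -0.2, -2.2]
width: 0.012
```

Emit:
step_arm:
  increments: "0 0 0.6 0 0 0;0 0 0.4 0 0 0;0 0 0.1 0 0 0;0 0 0 0 0 0;0 0 0 0 0 0"

```text
time: 26.9
tool_pos: [0.5785, -0.3385, 0.0224]
ee_rot: [3.142, -0.0, 1.749]
wrist_force: [-0.4, 0.1, -2.5]
width: 0.0119
```

Emit:
step_arm:
  increments: "0 0 0.1 0 0 0;0 0 0.1 0 0 0;0 0 0 0 0 0;0 0 0 0 0 0"

```text
time: 27.3
tool_pos: [0.5787, -0.3387, 0.0212]
ee_rot: [3.141, 0.001, 1.749]
wrist_force: [-0.6, 0.9, 1.3]
width: 0.0118
```

Emit:
step_arm:
  increments: "0 0 0 0 0 0;0 0 0 0 0 0;0 0 0 0 0 0;0 0 0 0 0 0"
  claw: 0.15

```text
time: 27.7
tool_pos: [0.5785, -0.3385, 0.0205]
ee_rot: [3.141, 0.0, 1.749]
wrist_force: [-0.2, -0.1, -0.1]
width: 0.0388
```

Emit:
step_arm:
  increments: "0 0 -2 0 0 0;0 0 -4 0 0 0;0 0 -4 0 0 0;0 0 -4 0 0 0;0 0 -4 0 0 0"

```text
time: 28.2
tool_pos: [0.5783, -0.3384, 0.2021]
ee_rot: [3.141, 0.0, 1.749]
wrist_force: [1.1, 0.1, -0.2]
width: 0.0402
```

Emit:
step_arm:
  increments: "0 0 0 0 0 0.05;0 0 0 0 0 0.05;2.2 0.35 0 0 0 0;4 0.35 0 0 0 0;4 0.35 0 0 0 0"

```text
time: 28.7
tool_pos: [0.5805, -0.2337, 0.1995]
ee_rot: [-3.141, -0.002, 1.649]
wrist_force: [0.9, 0.2, 0.7]
width: 0.04
```

Emit:
step_arm:
  increments: "4 0.35 0 0 0 0;4 0.35 0 0 0 0;4 0.35 0 0 0 0;4 0.35 0 0 0 0;4 0.35 0 0 0 0"

```text
time: 29.2
tool_pos: [0.5818, -0.032, 0.2001]
ee_rot: [-3.141, -0.001, 1.651]
wrist_force: [0.3, -0.4, 0.5]
width: 0.0398
```

Emit:
step_arm:
  increments: "4 0.35 0 0 0 0;4 0.35 0 0 0 0;4 0.35 0 0 0 0;4 0.35 0 0 0 0;4 0.35 0 0 0 0"

```text
time: 29.7
tool_pos: [0.5831, 0.1685, 0.2001]
ee_rot: [-3.141, -0.001, 1.651]
wrist_force: [-0.1, 0.2, 0.3]
width: 0.0397
```

Emit:
step_arm:
  increments: "4 0.35 0 0 0 0;4 0.35 0 0 0 0;4 0.35 0 0 0 0;0 0 0 0 0 0;0 0 0 0 0 0"

```text
time: 30.2
tool_pos: [0.5843, 0.2875, 0.1997]
ee_rot: [-3.14, 0.001, 1.652]
wrist_force: [-0.2, -0.6, 0.1]
width: 0.04
```

Run:
```python
from h import *
o=show();go(.587,.3265,.0275,1.649);print(tray_pose())
```

```text
30.2 [0.5843 0.2875 0.1997] [-3.1400e+00  6.0000e-04  1.6524e+00] F [-0.2 -0.6  0.1] w 0.04
shift now-axes cm [ 3.88  0.61 17.22] new-axes cm [ 3.87  0.57 17.22] rotvec [-0.002  0.001  0.003]
(array([ 0.52397449, -0.30325995]), (203.41183471679688, 207.13128662109375), 10.295083045959473)
```

Emit:
step_arm:
  increments: "3.88 0.6 0 0 0 0;0 0 4 0 0 0;0 0 4 0 0 0;0 0 3 0 0 0;0 0 0 0 0 0"

```text
time: 30.75
tool_pos: [0.5853, 0.322, 0.0841]
ee_rot: [-3.13, 0.004, 1.647]
wrist_force: [-0.1, -0.6, -0.4]
width: 0.0397
```

Emit:
step_arm:
  increments: "0 0 2 0 0 0;0 0 2 0 0 0;0 0 1.3 0 0 0;0 0 0.9 0 0 0;0 0 0 0 0 0"

```text
time: 31.25
tool_pos: [0.5885, 0.3245, 0.028]
ee_rot: [-3.14, 0.0, 1.648]
wrist_force: [-0.2, -0.7, -0.7]
width: 0.0395
```

Emit:
step_arm:
  increments: "0 0 0 0 0 0;0 0 0 0 0 0;0 0 0 0 0 0;0 0 0 0 0 0;0 0 0 0 0 0"
  claw: 1

```text
time: 31.75
tool_pos: [0.5889, 0.3254, 0.0293]
ee_rot: [3.141, -0.0, 1.649]
wrist_force: [-1.4, 0.3, 2.9]
width: 0.0115
```

Emit:
step_arm:
  increments: "0 0 0 0 0 0;0 0 -1 0 0 0;0 0 -3 0 0 0;0 0 -4 0 0 0;0 0 -4 0 0 0"

```text
time: 32.25
tool_pos: [0.5882, 0.3247, 0.1487]
ee_rot: [-3.139, 0.001, 1.649]
wrist_force: [-0.6, -0.6, -1.9]
width: 0.0116
```

Emit:
step_arm:
  increments: "0 0 -4 0 0 0;0 0 -1 0 0 0;0 0 0 0 0 0;0 0 0 0 0 0"

```text
time: 32.65
tool_pos: [0.5879, 0.3247, 0.1956]
ee_rot: [-3.138, 0.001, 1.649]
wrist_force: [-0.8, -0.6, -2.1]
width: 0.0119
```

Emit:
step_arm:
  increments: "-1.2 -0.48 0 0 0 0;-4 -0.48 0 0 0 0;-4 -0.48 0 0 0 0;-4 -0.48 0 0 0 0;-4 -0.48 0 0 0 0"

```text
time: 33.15
tool_pos: [0.5764, 0.1493, 0.1956]
ee_rot: [-3.137, 0.001, 1.649]
wrist_force: [0.3, -0.1, -1.2]
width: 0.0113
```

Emit:
step_arm:
  increments: "-4 -0.48 0 0 0 0;-4 -0.48 0 0 0 0;-4 -0.48 0 0 0 0;-4 -0.48 0 0 0 0;-4 -0.48 0 0 0 0"

```text
time: 33.65
tool_pos: [0.5678, -0.0515, 0.1958]
ee_rot: [-3.137, -0.001, 1.648]
wrist_force: [0.9, 0.5, -1.2]
width: 0.0115
```

Emit:
step_arm:
  increments: "-4 -0.48 0 0 0 0;-4 -0.48 0 0 0 0;-4 -0.48 0 0 0 0;-4 -0.48 0 0 0 -0.05;-4 -0.48 0 0 0 -0.05"

```text
time: 34.15
tool_pos: [0.5613, -0.2523, 0.1957]
ee_rot: [-3.138, -0.003, 1.75]
wrist_force: [0.4, 0.4, -1.9]
width: 0.0121
```

Emit:
step_arm:
  increments: "0 0 0 0 0 0;0 0 0 0 0 0;0 0 0 0 0 0"

```text
time: 34.45
tool_pos: [0.5627, -0.2498, 0.197]
ee_rot: [-3.14, -0.002, 1.749]
wrist_force: [0.8, -0.4, -2.1]
width: 0.0117
```

Run:
```python
from h import *
o=show();im=save('wrist','w10.png')
go(.561,-.251,.021,np.pi/2+.179)
```

```text
34.45 [ 0.5627 -0.2498  0.197 ] [-3.1396e+00 -2.3000e-03  1.7490e+00] F [ 0.8 -0.4 -2.1] w 0.0117
shift now-axes cm [-0.14 -0.21 17.65] new-axes cm [-0.11 -0.23 17.65] rotvec [-0.001 -0.002  0.   ]
```

View pics/w10.png

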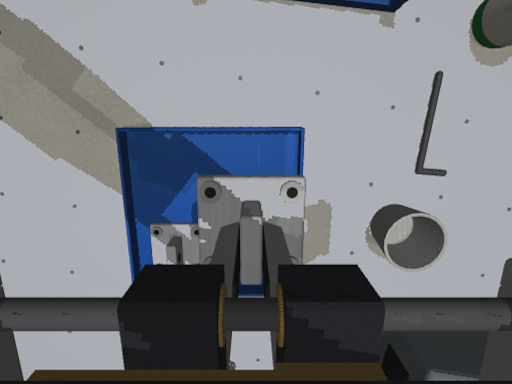

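Emit:
step_arm:
  increments: "-0.1 -0.2 4 0 0 0;0 0 4 0 0 0;0 0 4 0 0 0;0 0 1.8 0 0 0;0 0 0 0 0 0"

```text
time: 35.0
tool_pos: [0.5592, -0.2491, 0.0559]
ee_rot: [-3.135, -0.006, 1.751]
wrist_force: [0.4, 0.6, -1.6]
width: 0.0119
```

Emit:
step_arm:
  increments: "0 0 1.5 0 0 0;0 0 1 0 0 0;0 0 0.6 0 0 0;0 0 0 0 0 0;0 0 0 0 0 0"

```text
time: 35.5
tool_pos: [0.5621, -0.2523, 0.03]
ee_rot: [3.141, 0.0, 1.749]
wrist_force: [-0.1, -0.1, -2.6]
width: 0.0118
```

Emit:
step_arm:
  increments: "0 0 0.3 0 0 0;0 0 0.2 0 0 0;0 0 0 0 0 0;0 0 0 0 0 0"

```text
time: 35.9
tool_pos: [0.5618, -0.2521, 0.0245]
ee_rot: [3.142, -0.0, 1.749]
wrist_force: [0.7, -0.1, -0.8]
width: 0.012
```

Emit:
step_arm:
  increments: "0 0 0.2 0 0 0;0 0 0.1 0 0 0;0 0 0 0 0 0;0 0 0 0 0 0"

```text
time: 36.3
tool_pos: [0.5617, -0.2521, 0.0214]
ee_rot: [-3.142, -0.0, 1.749]
wrist_force: [0.3, -0.3, -1.8]
width: 0.0117
```

Emit:
step_arm:
  increments: "0 0 0.05 0 0 0;0 0 0 0 0 0;0 0 0 0 0 0"

```text
time: 36.6
tool_pos: [0.5618, -0.2521, 0.0213]
ee_rot: [3.141, 0.0, 1.749]
wrist_force: [-1.8, -0.5, 0.6]
width: 0.0119
```

Emit:
step_arm:
  increments: "0 0 0 0 0 0;0 0 0 0 0 0;0 0 0 0 0 0;0 0 0 0 0 0"
  claw: 0.15

```text
time: 37.0
tool_pos: [0.5619, -0.2521, 0.021]
ee_rot: [3.141, 0.0, 1.749]
wrist_force: [0.3, -0.8, 0.7]
width: 0.0389
```

Emit:
step_arm:
  increments: "0 0 -2 0 0 0;0 0 -4 0 0 0;0 0 -4 0 0 0;0 0 -4 0 0 0;0 0 -4 0 0 0"

```text
time: 37.5
tool_pos: [0.5616, -0.252, 0.2026]
ee_rot: [3.141, 0.0, 1.749]
wrist_force: [1.3, 0.2, -1.1]
width: 0.0396
```

Emit:
step_arm:
  increments: "-4 -1 0 0 0 0;-4 -1 0 0 0 0;-4 -1 -3 0 0 0;-3 0 -3 0 0 0;0 0 0 0 0 0"

```text
time: 38.0
tool_pos: [0.5593, -0.4093, 0.2645]
ee_rot: [3.137, 0.007, 1.744]
wrist_force: [-0.1, 0.5, 0.2]
width: 0.0397
```

Run:
```python
from h import *
np.set_printoptions(precision=4,suppress=True)
o=show();np.savez('w11.npz',**o);im=save('wrist','w11.png');C=cam('wrist',o)
t=save('side','side11.png')
for c in('red','yellow'):
  for b in blobs(im,c,20): print(c,b[0],b[1].round(1),np.round(b[2][1],1))
```

```text
38.0 [ 0.5593 -0.4093  0.2645] [3.1368 0.0073 1.7442] F [-0.1  0.5  0.2] w 0.0397
red 2049 [250.5 357.3] [29. 87.]
yellow 290 [194.3 354.3] [ 9.6 34.3]
yellow 246 [159.1 321.6] [51.  7.]
yellow 222 [342.1 321.6] [ 7.8 54. ]
```

View pics/w11.png

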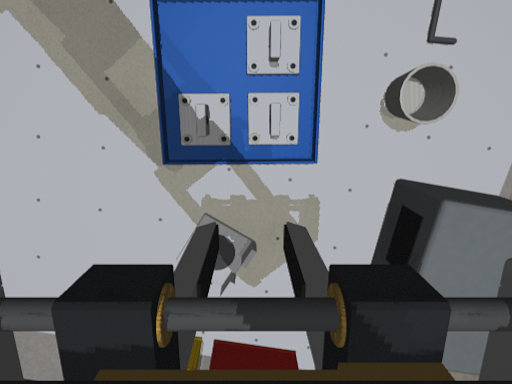

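Emit:
step_arm:
  increments: "3 0.8 0 0 0 -0.15;0 0 0 0 0 -0.15;0 0 0 0 0 -0.15;0 0 0 0 0 -0.15;0 0 0 0 0 -0.15"

```text
time: 38.6
tool_pos: [0.5612, -0.3706, 0.2584]
ee_rot: [3.141, -0.004, 2.508]
wrist_force: [-0.4, -0.3, 0.0]
width: 0.04
```

Emit:
step_arm:
  increments: "0 0 0 0 0 -0.15;0 0 0 0 0 -0.15;0 0 0 0 0 -0.15;0 0 0 0 0 -0.15;0 0 0 0 0 -0.13"

```text
time: 39.1
tool_pos: [0.5612, -0.3708, 0.2584]
ee_rot: [3.139, -0.002, -3.046]
wrist_force: [-0.3, -0.2, 0.0]
width: 0.0397
```

Emit:
step_arm:
  increments: "0 4 0 0 0 0;0 4 0 0 0 0;0 4 0 0 0 0;0 4 0 0 0 0;0 4 0 0 0 0"

```text
time: 39.6
tool_pos: [0.5425, -0.1703, 0.2584]
ee_rot: [3.139, -0.003, -3.052]
wrist_force: [-1.1, 0.1, -0.3]
width: 0.04
```

Emit:
step_arm:
  increments: "0 4 1 0 0 0;0 4 1 0 0 0;0 4 1 0 0 0;0 4 0 0 0 0;0 0 0 0 0 0"

```text
time: 40.1
tool_pos: [0.5275, -0.0087, 0.2284]
ee_rot: [3.138, -0.003, -3.046]
wrist_force: [0.2, -0.5, 0.8]
width: 0.0401
```

```bash
python3 - <<'E'
from h import *
np.set_printoptions(precision=4,suppress=True)
o=show();go(.5733,-.015,.0764,-3.063)
E
python3 gate.py
python3 - <<'E'
from h import *
im=cv2.cvtColor(cv2.imread('pics/wg.png'),cv2.COLOR_BGR2RGB);C=cam('wrist',get_obs())
for b in blobs(im,'red',100): print(b[0],b[1],b[2],plane(C,b[1],.1))
E
```

```text
40.1 [ 0.5275 -0.0087  0.2284] [ 3.1383 -0.0033 -3.046 ] F [ 0.2 -0.5  0.8] w 0.0401
shift now-axes cm [-4.55 -1.11 15.18] new-axes cm [-4.52 -0.99 15.2 ] rotvec [ 0.003 -0.003  0.017]
40.1 [ 0.5275 -0.0087  0.2284] [ 3.1383 -0.0033 -3.046 ] F [ 0.2 -0.5  0.8] w 0.0401
edge -0.07276657428738482 marker L,R [-0.0782 -0.0684] remaining (L+5) 0.00046532371769721515 (R-5) 0.0006434651502477779
825 [241.86666667 224.17333333] ((242.0, 223.5), (69.0, 12.0), 90.0) [[ 0.56706383 -0.01655067  0.1       ]]
214 [230.91588785 157.07943925] ((231.0, 158.0), (44.0, 4.0), 90.0) [[ 0.4976434 -0.0334623  0.1      ]]
```

Emit:
step_arm:
  increments: "-2.3 -0.5 0 0 0 0.014;-2.2 -0.5 3 0 0 0;0 0 3 0 0 0;0 0 3 0 0 0;0 0 0 0 0 0"

```text
time: 40.65
tool_pos: [0.5716, -0.0211, 0.1338]
ee_rot: [3.139, -0.012, -3.069]
wrist_force: [0.4, -0.3, 0.1]
width: 0.0398
```

Emit:
step_arm:
  increments: "0 0 3 0 0 0;0 0 2 0 0 0;0 0 1.2 0 0 0;0 0 0 0 0 0;0 0 0 0 0 0"

```text
time: 41.15
tool_pos: [0.5764, -0.0213, 0.0797]
ee_rot: [-3.141, 0.002, -3.069]
wrist_force: [-0.2, 0.9, 0.1]
width: 0.0399
```

Emit:
step_arm:
  increments: "0 0 0 0 0 0;0 0 0 0 0 0;0 0 0 0 0 0;0 0 0 0 0 0;0 0 0 0 0 0"
  claw: 1

```text
time: 41.65
tool_pos: [0.5765, -0.0172, 0.0802]
ee_rot: [3.135, 0.003, -3.067]
wrist_force: [-0.2, 9.3, 3.4]
width: 0.014
```

Emit:
step_arm:
  increments: "0 1 0 0 0 0;0 1.5 0 0 0 0;0 1.5 0 0 0 0;0 1.5 0 0 0 0;0 1.5 0 0 0 0"

```text
time: 42.15
tool_pos: [0.5721, 0.0439, 0.0801]
ee_rot: [-3.132, 0.003, -3.071]
wrist_force: [0.5, -12.9, 1.3]
width: 0.014
```

Emit:
step_arm:
  increments: "0 1.5 0 0 0 0;0 1.5 0 0 0 0;0 1.5 0 0 0 0;0 1.5 0 0 0 0;0 1.5 0 0 0 0"

```text
time: 42.65
tool_pos: [0.5667, 0.1188, 0.0801]
ee_rot: [-3.132, 0.003, -3.071]
wrist_force: [0.1, -12.8, 2.5]
width: 0.014
```

Emit:
step_arm:
  increments: "0 1.5 0 0 0 0;0 1 0 0 0 0;0 1 0 0 0 0;0 0.5 0 0 0 0;0 0 0 0 0 0"

```text
time: 43.15
tool_pos: [0.5636, 0.1609, 0.0801]
ee_rot: [-3.136, 0.003, -3.069]
wrist_force: [0.9, -7.0, 3.4]
width: 0.0137
```

Remaining about 16 mm.

Emit:
step_arm:
  increments: "0 0.5 0 0 0 0;0 0.5 0 0 0 0;0 0.4 0 0 0 0;0 0 0 0 0 0;0 0 0 0 0 0"

```text
time: 43.65
tool_pos: [0.5626, 0.1744, 0.0801]
ee_rot: [-3.136, 0.003, -3.07]
wrist_force: [-0.0, -7.7, 2.8]
width: 0.0138
```

Emit:
step_arm:
  increments: "0 0.2 0 0 0 0;0 0.2 0 0 0 0;0 0 0 0 0 0;0 0 0 0 0 0"

```text
time: 44.05
tool_pos: [0.5624, 0.1781, 0.0801]
ee_rot: [-3.136, 0.003, -3.07]
wrist_force: [-0.2, -8.2, 2.9]
width: 0.0139
```

Emit:
step_arm:
  increments: "0 0.2 0 0 0 0;0 0 0 0 0 0;0 0 0 0 0 0"

```text
time: 44.35
tool_pos: [0.5623, 0.18, 0.0801]
ee_rot: [-3.136, 0.003, -3.07]
wrist_force: [0.5, -8.6, 2.7]
width: 0.0137
```

Emit:
step_arm:
  increments: "0 0.2 0 0 0 0;0 0.2 0 0 0 0;0 0 0 0 0 0;0 0 0 0 0 0"

```text
time: 44.75
tool_pos: [0.5619, 0.1841, 0.0801]
ee_rot: [-3.136, 0.003, -3.07]
wrist_force: [1.9, -7.8, 3.1]
width: 0.0139
```

Emit:
step_arm:
  increments: "0 0.2 0 0 0 0;0 0 0 0 0 0;0 0 0 0 0 0"

```text
time: 45.05
tool_pos: [0.5618, 0.186, 0.0801]
ee_rot: [-3.136, 0.003, -3.07]
wrist_force: [0.1, -8.9, 3.5]
width: 0.014
```

Emit:
step_arm:
  increments: "0 0.3 0 0 0 0;0 0.3 0 0 0 0;0 0 0 0 0 0;0 0 0 0 0 0"

```text
time: 45.45
tool_pos: [0.5614, 0.1921, 0.0801]
ee_rot: [-3.136, 0.003, -3.07]
wrist_force: [1.1, -8.6, 2.1]
width: 0.0139
```

Emit:
step_arm:
  increments: "0 0.3 0 0 0 0;0 0 0 0 0 0;0 0 0 0 0 0"

```text
time: 45.75
tool_pos: [0.5612, 0.1951, 0.0801]
ee_rot: [-3.136, 0.003, -3.07]
wrist_force: [0.8, -7.4, 2.9]
width: 0.0138
```

Emit:
step_arm:
  increments: "0 0.3 0 0 0 0;0 0.3 0 0 0 0;0 0 0 0 0 0;0 0 0 0 0 0"

```text
time: 46.15
tool_pos: [0.5607, 0.2011, 0.0801]
ee_rot: [-3.136, 0.003, -3.07]
wrist_force: [-0.3, -8.8, 2.3]
width: 0.0137
```

Emit:
step_arm:
  increments: "0 0.2 0 0 0 0;0 0.2 0 0 0 0;0 0 0 0 0 0;0 0 0 0 0 0"

```text
time: 46.55
tool_pos: [0.5604, 0.205, 0.0801]
ee_rot: [-3.136, 0.003, -3.07]
wrist_force: [1.0, -8.5, 2.9]
width: 0.0137
```

Emit:
step_arm:
  increments: "0 0.2 0 0 0 0;0 0 0 0 0 0;0 0 0 0 0 0"

```text
time: 46.85
tool_pos: [0.5605, 0.205, 0.0801]
ee_rot: [-3.132, 0.003, -3.071]
wrist_force: [0.1, -13.2, 3.9]
width: 0.0136
```

Stop reached at y = 0.205 (force rising, no motion). A small confirming push, then release and back off.

Emit:
step_arm:
  increments: "0 0.2 0 0 0 0;0 0 0 0 0 0;0 0 0 0 0 0"

```text
time: 47.15
tool_pos: [0.5604, 0.2049, 0.0801]
ee_rot: [-3.128, 0.002, -3.072]
wrist_force: [0.4, -17.9, 4.9]
width: 0.0137
```

Emit:
step_arm:
  increments: "0 -0.2 0 0 0 0;0 0 0 0 0 0;0 0 0 0 0 0;0 0 0 0 0 0;0 0 0 0 0 0"
  claw: 0.15

```text
time: 47.65
tool_pos: [0.5586, 0.2109, 0.0783]
ee_rot: [3.141, -0.0, -3.068]
wrist_force: [0.2, -0.2, 0.4]
width: 0.0395
```

Emit:
step_arm:
  increments: "0 0 -2 0 0 0;0 0 -4 0 0 0;0 0 -4 0 0 0;0 0 -4 0 0 0;0 0 0 0 0 0"

```text
time: 48.15
tool_pos: [0.5616, 0.2116, 0.2265]
ee_rot: [3.139, 0.014, -3.068]
wrist_force: [0.1, 1.0, 0.9]
width: 0.04
```

Run:
```python
from h import *
o=show();im=save('wrist','w12.png');t=save('top','top12.png');C=cam('wrist',o)
print(tray_pose(im=t,z=.026))
psi=.0755;ey=np.array([-np.sin(psi),np.cos(psi)])
for b in blobs(im,'red',60): print(b[0],b[1],b[2],(plane(C,b[1],.067)[0][:2]-[.5477,.2815])@ey-.003)
a=cv2.resize(t[100:270,90:440],(700,340));w=im[:250]
c=np.zeros((590,700,3),np.uint8);c[:340]=a;c[340:,:512]=w;save(0,'c5.png',c)
```

```text
48.15 [0.5616 0.2116 0.2265] [ 3.1387  0.0136 -3.0677] F [0.1 1.  0.9] w 0.04
(array([ 0.52432764, -0.3032305 ]), (203.7477569580078, 207.40814208984375), 10.402565956115723)
932 [243.86051502 175.81652361] ((243.5, 176.0), (70.0, 13.0), 90.0) -0.08072790535391723
299 [230.4916388 107.5819398] ((230.5, 107.5), (49.0, 5.0), 90.0) -0.09416923202942944
```

View pics/c5.png

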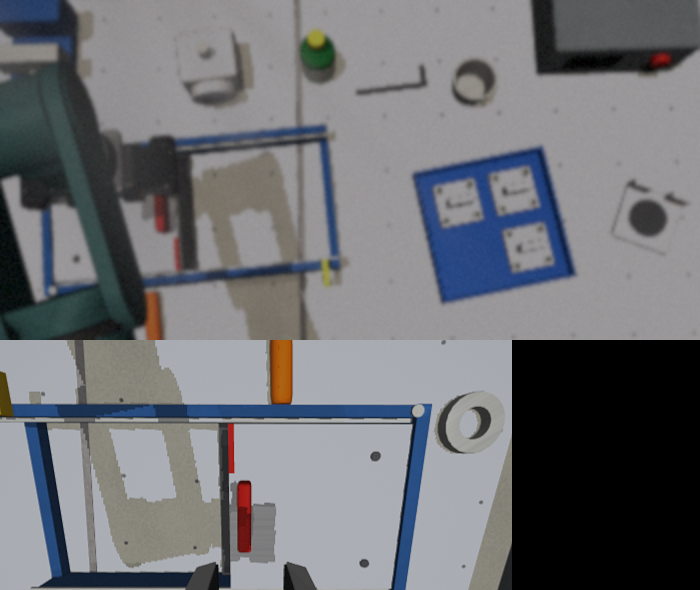

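```bash
python3 -c "
from h import *
show();print(close_job())"
```

```text
48.25 [0.5592 0.2108 0.2197] [ 3.1408e+00  2.9000e-03 -3.0678e+00] F [ 0.1 -0.6 -0.9] w 0.0401
the job is handed in; nothing more can be done
None
```

The job was handed in at 48.3 s, and my last checks found every step met.

- **Opening the gate:** I pulled it by the handle to the yellow marker and let go there. The wrist camera put its leading edge 0.5 mm from the marker after all castings were out.
- **Castings:** Three were present. I lifted each out by its lug and laid it flat in the blue tray, lug up, in separate corners. The wrist picture taken before shutting the gate shows all three flat with gaps between them, and the last top picture shows them unmoved. The tray had shifted about 35 mm before I started unloading, so I re-measured it and placed by the new position.
- **Closing the gate:** I pushed it until it stopped moving and the wrist force rose from about 8.5 to 18 N. The camera then put its leading edge at y = -94 mm in the die box frame, against -95 mm when fully shut.
- **Other things:** In the last top picture the bystanders look unmoved. I judged this by eye and did not measure them. The gripper was clear of everything, about 12 cm above the handle.
- **One disagreement:** At first I took the gate as shut, but it had started about 27 mm open. The casting positions and the stop showed this. It did not affect the marker alignment, because I measured that directly.

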